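Put a chisel away edge-down

TASK

A red-handled chisel has been left standing handle-down in the plywood tool box with its sharp end up. Lift it out and lay it flat on the bench, let go, then pick it up again by its handle and put it away in the empty middle place of the sloping chisel rack, lying straight on the bed with its blade under the guard strip and slid down fully home, so that the handle's shoulder rests against the strip. Do not drop the chisel, and leave the other two chisels and the glue bottle as they are.

Things in the scene. Friction and masses are not known exactly. Their poses are not given: they have to be found in the camera images.
- chisel: Chisel to put away, 200 mm, 0.15-0.24 kg, red handle. Origin: on its axis at the shoulder (handle meets blade). x to the cutting edge, y across the width, z through the thickness. Handle x -120 to 0 mm, flat-sided, 30 wide (y), 24 thick (z); steel blade x 0 to 80, 22 wide, 5 thick, on the axis. Centre of mass x = -35. Flat on the bench its axis is 12 mm up, the blade 9.5 mm clear of the bench.
- chisel_edge (a point): Middle of the cutting edge, x = 80 mm on the chisel's axis; axes as the chisel's. At the start the chisel stands in the tool box edge up, leaning 33 degrees from vertical towards the box's +x, its y axis level: butt on the box's floor against the -x wall, handle resting on the +x rim, the whole blade out above and beyond that rim.
- toolbox: Open plywood box screwed down: 92 (x) x 138 (y) x 98 mm high, walls and floor 6. Origin: centre of the underside, z up. Two compartments, each 80 (x) x 60 (y) inside: the chisel stands in the -y one (centred y = -33); pencils up to 121 mm above the bench in the +y one. The chisel clears the box when raised 95 mm straight up.
- rack: Wooden rack screwed down, base 170 (x) x 270 (y) mm. Origin: centre of the underside, z up. Its bed slopes 40 degrees, low at x = -70 (z = 30), rising to x = 56 (z = 136), 165 mm long. A dark guard strip covers its lower 87 mm, over three blade pockets 80 mm apart in y; the outer two hold chisels, the middle is empty. Chisels lie blade down-slope under the strip, handle up-slope.
- place (a point): Mouth of the empty middle pocket: on the bed's surface, mid-pocket, at the strip's upper edge. x: up the slope; y: across; z: square to the bed, up. Pocket 40 mm wide (y), 19 high (z), 83 deep (to -x); strip 9 thick. A handle cannot pass under it: home, the chisel's origin is 12 mm above this point, its x along -x here. Bed open for 78 mm up-slope. An unheld chisel slides down it.
- chisel_left: Same form of chisel, wooden handle, brass cap, home in the rack's +y place, 80 mm from the middle. Origin at its shoulder, x to its edge. Leave alone.
- chisel_right: Same form of chisel, yellow handle, brass cap, home in the rack's -y place, 80 mm from the middle. Origin at its shoulder, x to its edge. Leave alone.
- glue: Closed yellow glue bottle with red cap, 60 mm across, 170 high. Origin: centre of its underside. Leave alone.
Things that resemble listed ones, but are neither listed nor needed, are in the scene too. What is shaped like the chisel but green or pink is not meant.

How it is judged:
On the way, in this order (a step that is already met when the one before it is completed fails the run):
1. the chisel lies flat on the bench, outside the tool box and the rack, at rest and let go (angle between chisel's own x axis and vertical between 1.45 and 1.69 rad and height (world z) of chisel below 0.025 m and contact force between chisel and the fingers below 0.1 N and contact force between chisel and table above 0.3 N and linear speed of chisel below 0.03 m/s), for 0.2 s.
2. the chisel is held up by its handle, clear of the bench (x of the grasp point in the frame of chisel below 0 m and contact force between chisel and the fingers above 1 N and height (world z) of chisel_edge above 0.04 m and contact force between chisel and table below 0.05 N), for 0.2 s.
At the end, for the whole second after the job is handed in: The chisel lies in the rack's middle place, edge down-slope in the pocket under the guard strip, its shoulder within 6 mm of the strip's edge and within 12 mm of the middle of the pocket, flat on the bed, in line with the slope to 8 degrees, at rest and let go (x of chisel in the frame of place between -0.004 and 0.006 m and y of chisel in the frame of place between -0.012 and 0.012 m and z of chisel in the frame of place between 0.006 and 0.018 m and x of chisel_edge in the frame of place below -0.06 m and angle between the x axis of chisel and the x axis of place, either way round below 0.14 rad and linear speed of chisel below 0.02 m/s and contact force between chisel and the fingers below 0.1 N); the robot touches nothing.
It fails at once if the chisel is dropped (moves faster than 0.7 m/s while the fingers do not hold it) (linear speed of chisel above 0.7 m/s and contact force between chisel and the fingers below 0.05 N).
It fails at once if the wooden-handled chisel is disturbed (moved more than 20 mm) (distance of chisel_left from where it was at the start of the episode above 0.02 m).
It fails at once if the yellow-handled chisel is disturbed (moved more than 20 mm) (distance of chisel_right from where it was at the start of the episode above 0.02 m).
It fails at once if the glue bottle is disturbed (moved more than 20 mm) (distance of glue from where it was at the start of the episode above 0.02 m).
It also fails if it takes over 72 s, if anything falls off the work surface, if the arm or the gripper's body presses on something with over 40 N, if the wrist force passes 120 N, or if a joint passes its speed limit or range.

ROBOT

A 6-joint arm with a two-finger parallel gripper is mounted at the origin on the work surface. World frame = base frame: x ahead of the robot, y to its left, z up, the work surface at z = 0. Lengths are in m, angles in rad, forces in N, time in s.
With the tool pointing down it reaches from about 0.325 to 0.9 m from the base axis. Payload 3.5 kg.
Tool frame: the origin (TCP) lies on the centre line of the jaws, within the pads' length; the fingertips stand 25 mm ahead of it and the grasp point (between the pads) lies 6 mm ahead of it; z points along the fingers, y is the line along which they close (so a half turn about z gives the same grasp; the last joint's range is limited). The gripper opens to 85 mm and grips with 20 to 120 N. Pads are 22 mm wide; open, the fingers measure 114 mm over their backs; the gripper's body (76 mm by 85 mm) begins 54 mm behind the grasp point. The pads swing forward as they close: fully open they stand 13 mm farther back than shut.
Start: joints at [-1.382, 0.276, -0.026, 1.268, 0, 1.467], TCP at [0.18, -0.599, 0.256] pointing down, gripper open.
Joint ranges: [-3.12, 3.12], [-0.85, 1.88], [-1.08, 1.24], [-1.95, 2.15], [-1.57, 1.53], [-3.14, 3.14]. Speed limits (rad/s): [2.57, 2.57, 3.14, 3.14, 3.14, 3.14].

INTERFACE

Orientations are given as a unit quaternion [x, y, z, w].
In Python, from rig import monitor, viewer, hand_in gives the robot as it stands.
- The arm moves only by the tool play_rows, never from a script. Its argument "increments" is a list of rows, each a list of 7 numbers: the opening, from 0 (shut) to 1 (fully open), then the shift along the world's x, y, z as a fraction of full scale, then the turn, a rotation vector about the world's x, y, z as a fraction of full scale. In form: [[fingers, dx, dy, dz, wx, wy, wz], ...]. A call has exactly 5 rows; each row is the pose to reach, as a shift and turn from the pose commanded when the call began; what a row does not reach only later rows make up. Full scale, the value 1, is 20 cm for a shift and pi/2 rad for a turn. A row lasts 1/12 s, in which the tool goes at most 41.7 mm and 7.16 degrees, less where a joint would pass 70% of its speed; a pose out of reach is approached as far as the arm can. A call with a number of a shift or a turn outside -1 to 1 is refused whole. A call with a gripper value outside its range is refused whole. The fingers move at their own pace and stop on an object; "grip_force" is the grip in N (left out, the last holds). Time passes only in rows, so rows that repeat a pose let the fingers close, or fill a call up. It gives the time, the measured TCP pose, the force, the opening and the grip force at its end, in the units of the state.
- monitor.state(): the state, without advancing time (a new reading comes with each control period).
- viewer.get_image(name): name is "side" or "top" or "wrist"; returns a dict with "img" (420x560x3 uint8, red, green, blue), "mtx" (3x3 intrinsics, pixels), "distortion" ([k1, k2, p1, p2, k3] as OpenCV has them; the pictures are not rectified), "rvec" (rotation vector, rad) and "tvec" (3), from world to camera coordinates, as OpenCV has them. Camera axes: x right, y down, z forward; pixel columns grow to the right and rows downward; lengths in m; the calibration is good to about 2 mm. A picture is of the moment at which its call begins. There is no depth.
- hand_in(): hands the job in; it is judged then, once.
The state is a dict: "time": time; "q": joint angles; "qd": joint speeds; "joint_torque": joint torques, N m; "ee_pos": TCP position; "ee_rot": TCP orientation; "ft_force": force on the tool from outside, world axes, zero at the start; "ft_torque": the same for the moment, N m; "width": finger opening in m; "finger_force": force on a finger pad.
Only numpy, scipy, OpenCV 4.12 (cv2) and the standard library are available. Lean on these libraries where they do the work, as an engineer would, in place of code of your own. Each camera call takes 0.05 s, during which the arm holds its last target. There are 200 camera calls.

## Working session

There is one attempt and no reset: what is moved stays moved. The work goes in short steps, Python scripts to look and compute and a tool call to move; the robot and the scene stay as the last step left them, time stands still between calls to the robot, and variables do not carry over. Pictures are saved under pics/ and viewed, at most 10 in all, crops included, and the job is handed in when it is done.

Besides the shell and the picture viewer there is one more tool, called after "Request:" as name(argument=value, ...) on one line, values as JSON. play_rows: Moves the arm, as the interface text tells. Its arguments: {"type":"object","properties":{"increments":{"type":"array","items":{"type":"array","items":{"type":"number"}}},"grip_force":{"type":"number"}},"required":["increments"]}

```bash
mkdir -p pics; ls; cat > h.py <<'E'
import cv2,numpy as np
from rig import monitor,viewer,hand_in
def grab(n,f=None):
    d=viewer.get_image(n); 
    if f: cv2.imwrite('pics/'+f,d['img'][:,:,::-1])
    return d
def ray(d,uv):
    R=cv2.Rodrigues(np.array(d['rvec'],float))[0]; t=np.array(d['tvec'],float).ravel()
    p=cv2.undistortPoints(np.array(uv,float).reshape(-1,1,2),np.array(d['mtx'],float),np.array(d['distortion'],float)).reshape(-1,2)
    v=np.c_[p,np.ones(len(p))]@R; return -R.T@t, v/np.linalg.norm(v,axis=1)[:,None]
def onz(d,uv,z):
    c,v=ray(d,uv); return c+v*((z-c[2])/v[:,2])[:,None]
def tri(d1,u1,d2,u2):
    c1,v1=ray(d1,u1);c2,v2=ray(d2,u2);o=[]
    for a,b in zip(v1,v2):
        s=np.linalg.lstsq(np.c_[a,-b],c2-c1,rcond=None)[0];p=c1+a*s[0];q=c2+b*s[1];o.append(np.r_[(p+q)/2,np.linalg.norm(p-q)])
    return np.array(o)
def proj(d,P):
    return cv2.projectPoints(np.array(P,float).reshape(-1,1,3),np.array(d['rvec'],float),np.array(d['tvec'],float),np.array(d['mtx'],float),np.array(d['distortion'],float))[0].reshape(-1,2)
E
python3 - <<'E'
from h import *
import pickle
D={n:grab(n,n+'0.png') for n in('side','top')}
pickle.dump(D,open('d0.pkl','wb'))
im=np.hstack([cv2.imread('pics/side0.png'),cv2.imread('pics/top0.png')])
for n in D: print(n,ray(D[n],[[280,210]]),D[n]['mtx'][0][0])
s=monitor.state();print(s)
E
```

```text
pics
side (array([0.1864824 , 0.68101835, 1.01995701]), array([[ 0.25082596, -0.62488591, -0.73932668]])) 432.4853968429173
top (array([ 0.41406921, -0.04431868,  1.26344   ]), array([[ 0.09195079, -0.0017813 , -0.99576196]])) 382.06307126921143
{'time': 0.1, 'q': array([-1.38238438e+00,  2.77108767e-01, -2.77242215e-02,  1.26801714e+00,
       -2.63991302e-05,  1.46739456e+00]), 'qd': array([-2.05145734e-04,  1.09293660e-03,  3.11342316e-03, -3.34284111e-05,
       -1.63413003e-05,  4.90753397e-04]), 'joint_torque': array([ 4.91068968e-04, -4.46706104e+01,  2.96129358e+01,  8.40279768e-03,
       -2.24265295e-05,  3.89143139e-06]), 'ee_pos': array([ 0.17966615, -0.59793966,  0.25524848]), 'ee_rot': array([ 9.89373942e-01,  1.45389644e-01, -5.68229763e-05, -1.02541172e-03]), 'ft_force': array([ 0.99095929, -0.51606045,  0.51609715]), 'ft_torque': array([ 0.02256534, -0.00336787, -0.02870095]), 'finger_force': 0.0, 'width': 0.08565473343704806}
```

View pics/side0.png

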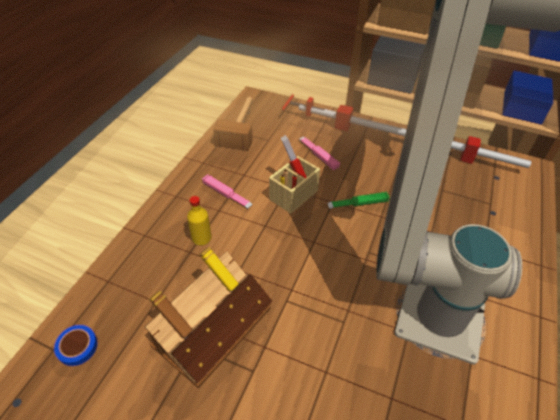

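View pics/top0.png

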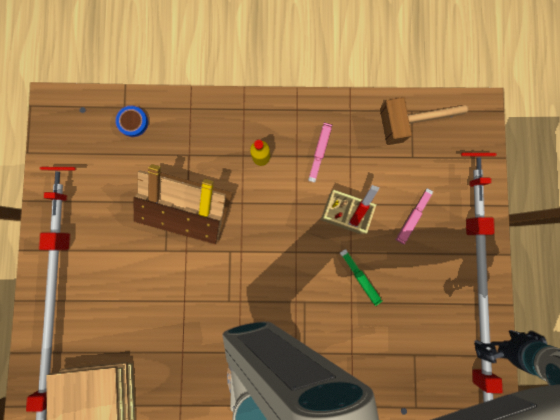

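The side view shows the box at about (295,183), with the chisel edge at (285,140), and the rack at about (205,320). In the top view (up = +x, left = +y) the box is at about (350,210) with the blade towards (373,190), and the rack is at about (180,205) with its strip on the near side. I'll enlarge both areas next.

```bash
python3 - <<'E'
import cv2,numpy as np
s=cv2.imread('pics/side0.png');t=cv2.imread('pics/top0.png')
def c(im,x,y,w,h,k):
    o=cv2.resize(im[y:y+h,x:x+w],None,fx=k,fy=k,interpolation=cv2.INTER_CUBIC)
    for i in range(0,w,10):
        cv2.line(o,(i*k,0),(i*k,4 if (x+i)%50 else 12),(255,255,255),1)
        if (x+i)%20==0: cv2.putText(o,str(x+i),(i*k,22),0,.35,(255,255,255),1)
    for i in range(0,h,10):
        cv2.line(o,(0,i*k),(4,i*k),(255,255,255),1)
        if (y+i)%20==0: cv2.putText(o,str(y+i),(5,i*k+4),0,.35,(255,255,255),1)
    return o
cv2.imwrite('pics/box.png',np.hstack([c(s,260,130,66,100,6),c(t,318,170,66,100,6)]))
cv2.imwrite('pics/rack.png',np.hstack([c(s,140,240,140,150,3),c(t,125,155,110,150,3)]))
E
```

```text
(no output)
```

View pics/box.png

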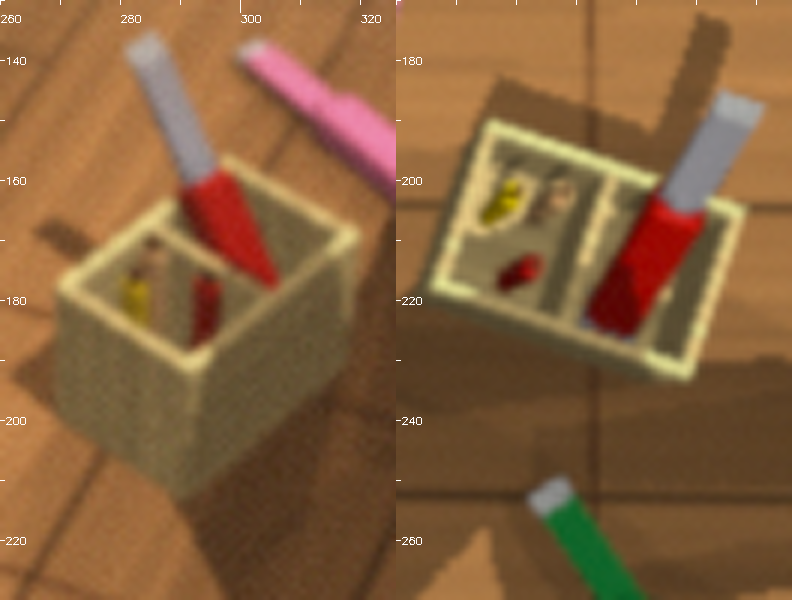

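View pics/rack.png

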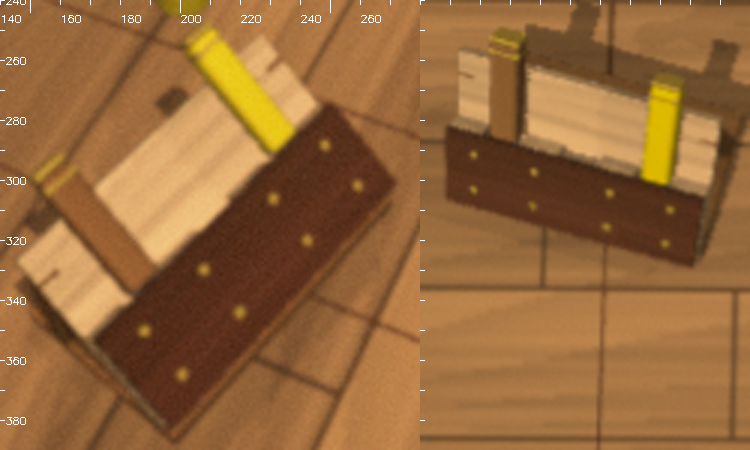

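In the enlargement the box rim corners, the chisel edge and shoulder, and the strip corners are clear in both views. I'll triangulate these points.

```bash
python3 - <<'E'
from h import *
import pickle
D=pickle.load(open('d0.pkl','rb'))
np.set_printoptions(precision=4,suppress=True)
S=[(270.3,177.7),(297.5,156.3),(319.5,169),(291.7,191),(284.2,137.5),(294.2,160),(249,273.7),(171.7,354),(272,301),(197.3,383.3)]
T=[(333.7,190.3),(376.3,204.5),(367,233.3),(324,218.3),(375.3,187.2),(366.3,204.5),(220,220),(134,196.3),(216.3,243.7),(134,220.7)]
P=tri(D['side'],S,D['top'],T)
for n,p in zip('box++ box+- box-- box-+ edge shoulder strU- strU+ strL- strL+'.split(),P):print(n,p)
b=onz(D['top'],T[:4],.098);print('boxtop\n',b,b.mean(0)); b=onz(D['side'],S[:4],.098);print('boxside\n',b,b.mean(0))
a=P[4,:3]-P[5,:3];print('axis',np.linalg.norm(a),a/np.linalg.norm(a),np.degrees(np.arctan2(a[1],a[0])))
for i,j in((0,1),(3,2),(3,0),(2,1)):
  v=(P[j]-P[i])[:3];print(np.linalg.norm(v),np.degrees(np.arctan2(v[1],v[0])))
for i,j in((6,7),(8,9),(8,6),(9,7)):
  v=(P[j]-P[i])[:3];print(np.linalg.norm(v),np.degrees(np.arctan2(v[1],v[0])))
E
```

```text
box++ [ 0.5821 -0.212   0.0964  0.0049]
box+- [ 0.5407 -0.3425  0.0946  0.0025]
box-- [ 0.4532 -0.3125  0.0952  0.0001]
box-+ [ 0.4967 -0.1811  0.1003  0.0014]
edge [ 0.581  -0.3198  0.1758  0.0041]
shoulder [ 0.5395 -0.3092  0.1056  0.002 ]
strU- [0.488  0.1359 0.0986 0.0024]
strU+ [0.5562 0.3985 0.0983 0.0066]
strL- [0.4161 0.1546 0.0419 0.0023]
strL+ [0.4865 0.417  0.0428 0.0032]
boxtop
 [[ 0.5842 -0.211   0.098 ]
 [ 0.5416 -0.3412  0.098 ]
 [ 0.4531 -0.3118  0.098 ]
 [ 0.4976 -0.1811  0.098 ]] [ 0.5191 -0.2613  0.098 ]
boxside
 [[ 0.579  -0.211   0.098 ]
 [ 0.5382 -0.339   0.098 ]
 [ 0.4523 -0.3095  0.098 ]
 [ 0.4968 -0.1834  0.098 ]] [ 0.5166 -0.2607  0.098 ]
axis 0.08224573750259441 [ 0.5052 -0.1284  0.8534] -14.254559013513482
0.1368625464415061 -107.59160079993171
0.13847759075672905 -108.3389679137662
0.09088981970160134 -19.913667432101477
0.09256600389896975 -18.925959067126257
0.2713178191055192 75.45599113913269
0.27166070891658306 74.99742818611641
0.09342467316120104 -14.584820592654474
0.09097929152356977 -14.850407402528894
```

```bash
cat >> h.py <<'E'
from scipy.spatial.transform import Rotation as Ro
np.set_printoptions(precision=4,suppress=True)
Z=np.array([0,0,1.])
def az(deg): a=np.radians(deg); return np.array([np.cos(a),np.sin(a),0])
def tool(z,y):
    z=z/np.linalg.norm(z); y=y-z*(y@z); y/=np.linalg.norm(y); return Ro.from_matrix(np.c_[np.cross(y,z),y,z])
def tilted(deg,t): # tool y = horizontal left of azimuth deg; t=tilt of tool z from down towards az
    d=az(deg); t=np.radians(t); return tool(np.sin(t)*d-np.cos(t)*Z,np.cross(Z,d))
def plan(*wps,start=None):
    if start is None:
        s=monitor.state(); p,R=np.array(s['ee_pos']),Ro.from_quat(s['ee_rot'])
    else: p,R=start
    for q,Q in wps:
        q=np.array(q,float); w=(Q*R.inv()).as_rotvec(); n=int(np.ceil(max(np.linalg.norm(q-p)/.2,np.linalg.norm(w)/np.radians(35)))) or 1
        print(n,'calls of',np.round((q-p)/n/.2,4),np.round(w/n/(np.pi/2),4)); p,R=q,Q
E
python3 - <<'E'
from h import *
B=-18.5;d=az(B);R=tilted(B,57);z=R.apply(Z)
P=np.array([.561,-.3124,.144]);g=P-.015*z
print('g',g,'pre',g-.09*z)
plan(([.36,-.40,.33],tilted(B-70,0)),([.40,-.32,.32],tilted(B,0)),(g-.09*z,R))
E
```

```text
g [ 0.5491 -0.3084  0.1522] pre [ 0.4775 -0.2845  0.2012]
3 calls of [0.3006 0.3299 0.1246] [-0.0003 -0.0004  0.277 ]
3 calls of [ 0.0667  0.1333 -0.0167] [0.     0.     0.2593]
2 calls of [ 0.1937  0.0889 -0.297 ] [-0.1005 -0.3003  0.    ]
```

Request:
play_rows(increments=[[1,0.3,0.33,0.125,0,0,0.277],[1,0.3,0.33,0.125,0,0,0.277],[1,0.3,0.33,0.125,0,0,0.277],[1,0.3,0.33,0.125,0,0,0.277],[1,0.3,0.33,0.125,0,0,0.277]], grip_force=40)

```text
time: 0.52
ee_pos: [0.2405, -0.5317, 0.2814]
ee_rot: [0.934, 0.357, -0.0, -0.0]
ft_force: [-0.3, -0.1, 0.4]
width: 0.0854
finger_force: 0.0
```

Request:
play_rows(increments=[[1,0.3,0.33,0.125,0,0,0.277],[1,0.3,0.33,0.125,0,0,0.277],[1,0.3,0.33,0.125,0,0,0.277],[1,0.3,0.33,0.125,0,0,0.277],[1,0.3,0.33,0.125,0,0,0.277]])

```text
time: 0.93
ee_pos: [0.3001, -0.4662, 0.3062]
ee_rot: [0.836, 0.549, -0.0, -0.0]
ft_force: [-0.3, 0.2, -0.9]
width: 0.0855
finger_force: 0.0
```

Request:
play_rows(increments=[[1,0.3,0.33,0.125,0,0,0.277],[1,0.3,0.33,0.125,0,0,0.277],[1,0.3,0.33,0.125,0,0,0.277],[1,0.3,0.33,0.125,0,0,0.277],[1,0.3,0.33,0.125,0,0,0.277]])

```text
time: 1.35
ee_pos: [0.36, -0.4005, 0.3311]
ee_rot: [0.698, 0.716, -0.0, -0.0]
ft_force: [0.6, 0.6, -0.1]
width: 0.0854
finger_force: 0.0
```

Request:
play_rows(increments=[[1,0.1,0.2,-0.025,0,0,0.39],[1,0.1,0.2,-0.025,0,0,0.39],[1,0.1,0.2,-0.025,0,0,0.39],[1,0.1,0.2,-0.025,0,0,0.39],[1,0.1,0.2,-0.025,0,0,0.39]])

```text
time: 1.77
ee_pos: [0.3791, -0.361, 0.3254]
ee_rot: [0.449, 0.893, 0.0, -0.001]
ft_force: [0.5, 0.5, 1.1]
width: 0.0852
finger_force: 0.0
```

Request:
play_rows(increments=[[1,0.1,0.2,-0.025,0,0,0.39],[1,0.1,0.2,-0.025,0,0,0.39],[1,0.1,0.2,-0.025,0,0,0.39],[1,0.1,0.2,-0.025,0,0,0.39],[1,0.1,0.2,-0.025,0,0,0.39]])

```text
time: 2.18
ee_pos: [0.3991, -0.3211, 0.3204]
ee_rot: [0.159, 0.987, 0.0, -0.001]
ft_force: [0.2, 0.3, 0.2]
width: 0.0852
finger_force: 0.0
```

```bash
python3 - <<'E'
from h import *
s=monitor.state();print(s['time'],s['q'],s['ee_pos'],s['ee_rot'])
B=-18.5;R=tilted(B,57)
plan(([.4775,-.2845,.2012],R))
E
```

```text
2.1833 [-0.8036  0.0485 -0.1624  1.3615 -0.0002 -0.4847] [ 0.3991 -0.3211  0.3204] [ 0.1588  0.9873  0.0004 -0.0007]
2 calls of [ 0.1959  0.0915 -0.298 ] [-0.1002 -0.3009 -0.0012]
```

Request:
play_rows(increments=[[1,0.1,0.05,-0.15,-0.1,-0.3,0],[1,0.196,0.09,-0.298,-0.1,-0.3,0],[1,0.196,0.09,-0.298,-0.1,-0.3,0],[1,0.196,0.09,-0.298,-0.1,-0.3,0],[1,0.196,0.09,-0.298,-0.1,-0.3,0]])

```text
time: 2.6
ee_pos: [0.4322, -0.2972, 0.2531]
ee_rot: [0.158, 0.958, -0.035, 0.238]
ft_force: [-1.5, 1.1, -2.0]
width: 0.0854
finger_force: 0.0
```

Request:
play_rows(increments=[[1,0.1,0.05,-0.15,-0.1,-0.3,0],[1,0.196,0.09,-0.298,-0.1,-0.3,0],[1,0.196,0.09,-0.298,-0.1,-0.3,0],[1,0.196,0.09,-0.298,-0.1,-0.3,0],[1,0.196,0.09,-0.298,-0.1,-0.3,0]])

```text
time: 3.02
ee_pos: [0.4789, -0.2858, 0.202]
ee_rot: [0.142, 0.87, -0.076, 0.467]
ft_force: [0.5, -0.1, -1.2]
width: 0.0852
finger_force: 0.0
```

```bash
python3 - <<'E'
from h import *
import pickle
s=monitor.state();print(s['time'],s['q'],s['ee_pos'],s['ee_rot'])
w=grab('wrist','w1.png');t=grab('top','t1.png');pickle.dump((w,t),open('d1.pkl','wb'))
c,v=ray(w,[[280,210]]);print(c,v)
B=-18.5
for n,d in(('w',w),('t',t)): print(n,proj(d,[[.582,-.3185,.178],[.54,-.306,.11]]))
cv2.imwrite('pics/w1b.png',cv2.resize(cv2.imread('pics/w1.png'),(700,525)))
E
```

```text
3.0167 [-0.8647 -0.1361 -0.9935 -0.1986  0.4442 -0.3201] [ 0.4789 -0.2858  0.202 ] [ 0.1421  0.8696 -0.0758  0.4668]
[ 0.3465 -0.2415  0.2052] [[ 0.9061 -0.3067 -0.2915]]
w [[283.3036 268.7223]
 [281.3526 165.5957]]
t [[375.2549 187.4181]
 [365.659  204.4784]]
```

View pics/w1.png

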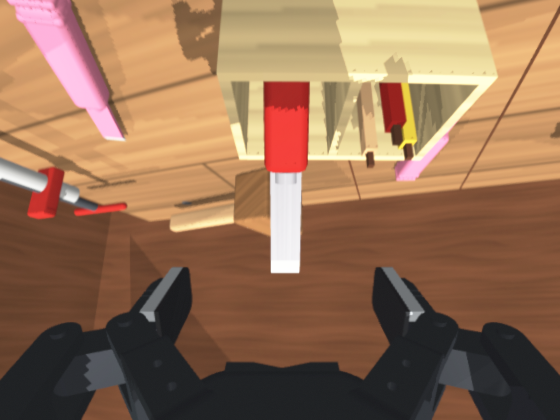

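The wrist view is upside down. It shows the chisel almost centred between the fingers, with its edge at (286,270), its shoulder at (287,171) and the box behind. I'll triangulate with the top view and go in.

```bash
python3 - <<'E'
from h import *
import pickle
w,_=pickle.load(open('d1.pkl','rb'));D=pickle.load(open('d0.pkl','rb'))
for n,sh in (('top',[(375.3,187.2),(366.3,204.5)]),('side',[(284.2,137.5),(294.2,160)])):
    P=tri(w,[(286,271.5),(287,171)],D[n],sh);a=P[0]-P[1];print(P,np.linalg.norm(a[:3]),np.degrees(np.arctan2(a[1],a[0])))
B=-18.5;R=tilted(B,57);z=R.apply(Z)
for P in([.561,-.3124,.144],P[:,:3].mean(0)):
    P=np.array(P); print(P);plan((P-.015*z,R))
E
```

```text
[[ 0.5825 -0.3173  0.1803  0.0016]
 [ 0.5399 -0.3043  0.1151  0.0049]] 0.0789793076041976 -16.922053856822547
[[ 0.5767 -0.3146  0.1807  0.0002]
 [ 0.5349 -0.2996  0.1163  0.0022]] 0.07831075769971887 -19.70181842893969
[ 0.561  -0.3124  0.144 ]
1 calls of [ 0.3692 -0.127  -0.2179] [-0.0079 -0.0124  0.0012]
[ 0.5558 -0.3071  0.1485]
1 calls of [ 0.3432 -0.1002 -0.1954] [-0.0079 -0.0124  0.0012]
```

Request:
play_rows(increments=[[1,0.05,-0.015,-0.025,0,0,0],[1,0.11,-0.035,-0.06,-0.008,-0.012,0],[1,0.17,-0.05,-0.095,-0.008,-0.012,0],[1,0.23,-0.07,-0.13,-0.008,-0.012,0],[1,0.28,-0.085,-0.155,-0.008,-0.012,0]])

```text
time: 3.53
ee_pos: [0.5373, -0.3053, 0.172]
ee_rot: [0.139, 0.866, -0.081, 0.474]
ft_force: [-0.9, -0.1, 0.4]
width: 0.0855
finger_force: 0.0
```

Request:
play_rows(increments=[[1,0.04,-0.012,-0.02,0,0,0],[1,0.08,-0.026,-0.045,0,0,0],[0.6,0.08,-0.026,-0.045,0,0,0],[0.3,0.08,-0.026,-0.045,0,0,0],[0,0.08,-0.026,-0.045,0,0,0]], grip_force=40)

```text
time: 3.95
ee_pos: [0.551, -0.3079, 0.1625]
ee_rot: [0.138, 0.865, -0.08, 0.475]
ft_force: [-0.4, -0.1, 0.1]
width: 0.0512
finger_force: 0.0
```

Request:
play_rows(increments=[[0,0,0,0,0,0,0],[0,0,0,0,0,0,0],[0,0,0,0,0,0,0],[0,0,0,0,0,0,0],[0,0,0,0,0,0,0]])

```text
time: 4.37
ee_pos: [0.5502, -0.3071, 0.1621]
ee_rot: [0.138, 0.865, -0.081, 0.475]
ft_force: [-1.8, 0.2, 0.7]
width: 0.0206
finger_force: 40.9
```

```bash
python3 - <<'E'
from h import *
import pickle
s=monitor.state();print(s)
d=grab('wrist','w2.png')
E
```

```text
{'time': 4.3667, 'q': array([-0.7661,  0.1019, -0.9236, -0.4136,  0.3676, -0.2566]), 'qd': array([-0.002 ,  0.002 ,  0.0023,  0.0014,  0.0021,  0.001 ]), 'joint_torque': array([  0.2263, -27.2647,  22.1384,  -5.3588,   0.619 ,  -0.0038]), 'ee_pos': array([ 0.5502, -0.3071,  0.1621]), 'ee_rot': array([ 0.1382,  0.8654, -0.0805,  0.4749]), 'ft_force': array([-1.8204,  0.2115,  0.7193]), 'ft_torque': array([ 0.2582,  0.8366, -0.0543]), 'finger_force': 40.91711640357971, 'width': 0.020644398371336838}
```

View pics/w2.png

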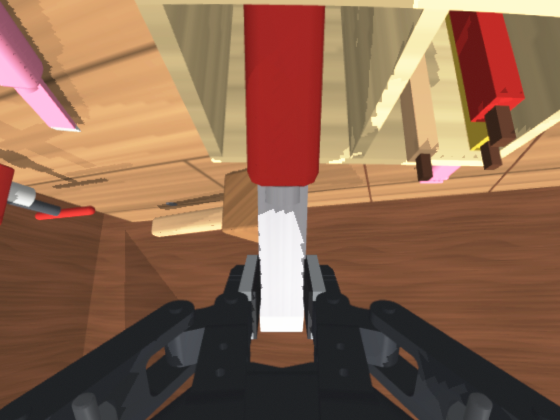

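The blade is held between the pads, about 25 mm from its edge (rows 255–330). I'll lift it straight up, gripping harder.

Request:
play_rows(increments=[[0,0,0,0,0,0,0],[0,0,0,0.02,0,0,0],[0,0,0,0.06,0,0,0],[0,0,0,0.12,0,0,0],[0,0,0,0.19,0,0,0]], grip_force=80)

```text
time: 4.83
ee_pos: [0.5492, -0.3059, 0.1979]
ee_rot: [0.139, 0.867, -0.079, 0.473]
ft_force: [0.0, -0.5, -2.0]
width: 0.0191
finger_force: 78.3
```

Request:
play_rows(increments=[[0,0,0,0.09,0,0,0],[0,0,0,0.18,0,0,0],[0,0,0,0.27,0,0,0],[0,0,0,0.35,0,0,0],[0,0,0,0.42,0,0,0]])

```text
time: 5.25
ee_pos: [0.5499, -0.3065, 0.2843]
ee_rot: [0.138, 0.866, -0.08, 0.474]
ft_force: [0.6, -0.0, -2.1]
width: 0.0193
finger_force: 78.3
```

Request:
play_rows(increments=[[0,0,0,0.05,0,0,0],[0,0,0,0.08,0,0,0],[0,0,0,0.1,0,0,0],[0,0,0,0.1,0,0,0],[0,0,0,0.1,0,0,0]])

```text
time: 5.67
ee_pos: [0.55, -0.3067, 0.3028]
ee_rot: [0.138, 0.866, -0.08, 0.474]
ft_force: [-0.1, 0.3, -3.3]
width: 0.0191
finger_force: 78.3
```

```bash
python3 - <<'E'
from h import *
import pickle
s=monitor.state();print(s['time'],s['q'],s['ee_pos'],s['ee_rot'],s['width'],s['finger_force'],s['ft_force'])
D={n:grab(n) for n in('side','top','wrist')};pickle.dump(D,open('d2.pkl','wb'))
for n in D:
    im=D[n]['img'].astype(int);m=((im[:,:,0]>90)&(im[:,:,1]<45)&(im[:,:,2]<50)).astype(np.uint8)
    k,l,st,c=cv2.connectedComponentsWithStats(m)
    for i in range(1,k):
        if st[i,4]>60:
            ys,xs=np.where(l==i);r=cv2.minAreaRect(np.c_[xs,ys].astype(np.float32));print(n,st[i],r)
E
```

```text
5.6667 [-0.7659 -0.1642 -0.7665  0.0118  0.3677 -0.2566] [ 0.55   -0.3067  0.3028] [ 0.1384  0.8658 -0.0799  0.4741] 0.019061003726827976 78.27968716621399 [-0.1217  0.3039 -3.344 ]
side [300 143  11  12  74] ((304.9499816894531, 147.8500213623047), (12.33288288116455, 8.221921920776367), 71.56504821777344)
top [255 140   8  10  61] ((258.5, 144.5), (9.0, 7.0), 90.0)
top [461 152  35   5 110] ((477.965087890625, 154.30282592773438), (34.011348724365234, 3.9962246417999268), 2.4895529747009277)
top [ 41 167  34   3  97] ((57.5, 168.0), (2.0, 33.0), 90.0)
top [470 177  21  10  88] ((479.8323669433594, 180.910400390625), (7.67888879776001, 20.679779052734375), 81.25383758544922)
top [ 44 192  14   8  75] ((50.5, 195.5), (13.0, 7.0), 0.0)
top [477 218  17  17 262] ((485.0, 226.0), (16.0, 16.0), 90.0)
top [ 40 233  17  17 273] ((48.0, 241.0), (16.0, 16.0), 90.0)
top [485 377  17  16 247] ((493.0, 384.5), (15.0, 16.0), 90.0)
top [ 26 396  18  15 247] ((34.5, 403.0), (14.0, 17.0), 90.0)
wrist [245   0  10 176 684] ((249.74972534179688, 87.48558044433594), (175.1214599609375, 6.633388519287109), 88.8982925415039)
wrist [ 307    0   17  183 1226] ((315.7938232421875, 91.03607940673828), (9.762646675109863, 182.53878784179688), 2.6025619506835938)
```

```bash
python3 - <<'E'
from h import *
b=70;S=np.array([.47,-.02,0]);p=S+.046*az(b);p[2]=.27
s=monitor.state();R=Ro.from_quat(s['ee_rot']);print(R.as_matrix())
st=(np.array(s['ee_pos']),R)
plan((p,tilted(b,0)));q=p.copy();q[2]=.12;plan((q,tilted(b,0)),start=(p,tilted(b,0)));print(p)
E
```

```text
[[-0.5126  0.3155  0.7986]
 [ 0.1644  0.9489 -0.2693]
 [-0.8428 -0.0067 -0.5383]]
3 calls of [-0.107   0.5498 -0.0536] [-0.1004  0.2108  0.2965]
1 calls of [ 0.    0.   -0.75] [0. 0. 0.]
[0.4857 0.0232 0.27  ]
```

Request:
play_rows(increments=[[0,-0.01,0.04,0,-0.01,0.02,0.025],[0,-0.025,0.12,-0.01,-0.025,0.05,0.065],[0,-0.04,0.21,-0.02,-0.04,0.085,0.115],[0,-0.06,0.31,-0.03,-0.057,0.12,0.168],[0,-0.08,0.412,-0.04,-0.075,0.158,0.222]])

```text
time: 6.23
ee_pos: [0.5335, -0.2238, 0.2946]
ee_rot: [-0.054, 0.923, -0.063, 0.377]
ft_force: [0.4, 0.2, -2.8]
width: 0.0188
finger_force: 78.3
```

Request:
play_rows(increments=[[0,-0.016,0.08,-0.008,-0.015,0.032,0.044],[0,-0.032,0.16,-0.016,-0.03,0.063,0.089],[0,-0.048,0.25,-0.024,-0.045,0.095,0.133],[0,-0.064,0.33,-0.032,-0.06,0.126,0.178],[0,-0.08,0.412,-0.04,-0.075,0.158,0.222]])

```text
time: 6.65
ee_pos: [0.518, -0.1416, 0.2873]
ee_rot: [-0.242, 0.933, -0.044, 0.263]
ft_force: [1.1, -0.1, -2.0]
width: 0.0192
finger_force: 78.3
```

Request:
play_rows(increments=[[0,-0.016,0.08,-0.008,-0.015,0.032,0.044],[0,-0.032,0.16,-0.016,-0.03,0.063,0.089],[0,-0.048,0.25,-0.024,-0.045,0.095,0.133],[0,-0.064,0.33,-0.032,-0.06,0.126,0.178],[0,-0.08,0.412,-0.04,-0.075,0.158,0.222]])

```text
time: 7.07
ee_pos: [0.5025, -0.0592, 0.2795]
ee_rot: [-0.418, 0.898, -0.022, 0.135]
ft_force: [0.1, 0.0, -2.0]
width: 0.0191
finger_force: 78.3
```

Request:
play_rows(increments=[[0,-0.02,0.1,-0.01,-0.018,0.038,0.05],[0,-0.04,0.2,-0.02,-0.036,0.075,0.105],[0,-0.06,0.3,-0.03,-0.055,0.115,0.16],[0,-0.07,0.37,-0.035,-0.067,0.14,0.2],[0,-0.08,0.412,-0.04,-0.075,0.158,0.222]])

```text
time: 7.48
ee_pos: [0.4873, 0.0243, 0.2712]
ee_rot: [-0.575, 0.818, 0.001, 0.001]
ft_force: [0.4, -0.0, -2.9]
width: 0.0185
finger_force: 78.3
```

Request:
play_rows(increments=[[0,0,0,-0.1,0,0,0],[0,0,0,-0.25,0,0,0],[0,0,0,-0.42,0,0,0],[0,0,0,-0.57,0,0,0],[0,0,0,-0.65,0,0,0]])

```text
time: 7.9
ee_pos: [0.4843, 0.0231, 0.1377]
ee_rot: [-0.573, 0.82, 0.003, 0.0]
ft_force: [-0.9, -0.2, -2.2]
width: 0.0189
finger_force: 78.5
```

Request:
play_rows(increments=[[0,0,0,-0.05,0,0,0],[0,0,0,-0.08,0,0,0],[0,0,0,-0.1,0,0,0],[0,0,0,-0.1,0,0,0],[0,0,0,-0.1,0,0,0]])

```text
time: 8.32
ee_pos: [0.4876, 0.0224, 0.1229]
ee_rot: [-0.573, 0.82, -0.0, 0.003]
ft_force: [1.0, -0.0, -1.4]
width: 0.019
finger_force: 78.5
```

```bash
python3 - <<'E'
from h import *
import pickle
s=monitor.state();print(s['time'],s['q'],s['ee_pos'],s['ee_rot'],s['width'],s['ft_force'])
D={n:grab(n) for n in('side','top')};pickle.dump(D,open('d3.pkl','wb'))
k=3
A=cv2.resize(D['side']['img'][170:330,230:360],None,fx=k,fy=k,interpolation=2);B=cv2.resize(D['top']['img'][170:330,220:350],None,fx=k,fy=k,interpolation=2)
cv2.imwrite('pics/c3.png',np.hstack([A,B])[:,:,::-1])
plan((s['ee_pos'],tilted(70,0)))
E
```

```text
8.3167 [-0.0883  0.1467 -0.4923  0.9277  0.0031 -1.308 ] [0.4876 0.0224 0.1229] [-0.5727  0.8197 -0.0001  0.0026] 0.019044327938282448 [ 0.9922 -0.0357 -1.4101]
1 calls of [-0.0007 -0.0001 -0.0015] [-0.0017  0.0032  0.0013]
```

View pics/c3.png

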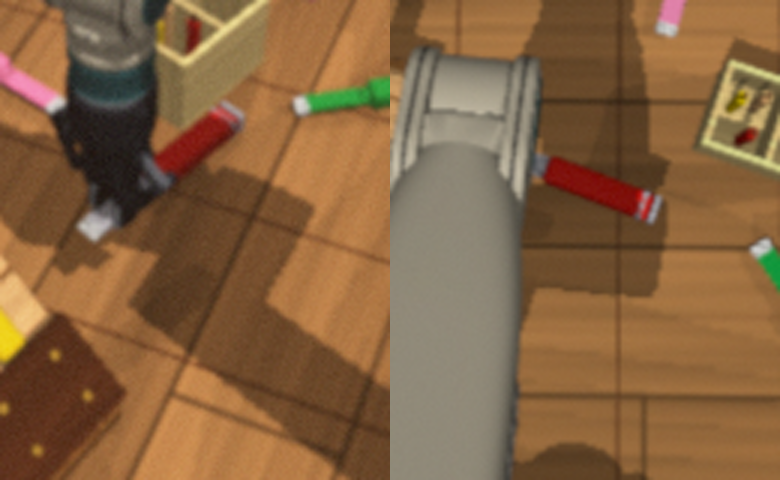

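The chisel is held roughly level, with its handle to the right. Its shoulder is at side (284,229) and top (272,226), and its butt at side (308,209) and top (307,239). I'll check its tilt.

```bash
python3 - <<'E'
from h import *
import pickle
D=pickle.load(open('d3.pkl','rb'))
P=tri(D['side'],[(284.3,229.3),(308.3,209)],D['top'],[(272,226),(307.3,239.3)])
a=P[0]-P[1];print(P,np.linalg.norm(a[:3]),np.degrees(np.arctan2(a[1],a[0])),np.degrees(np.arcsin(a[2]/np.linalg.norm(a[:3]))))
E
```

```text
[[ 0.4644 -0.025   0.1099  0.0155]
 [ 0.4291 -0.1313  0.1     0.0082]] 0.112468228739213 71.6290851145201 5.048524030753424
```

Request:
play_rows(increments=[[0,0,0,-0.08,0,0,0],[0,0,0,-0.2,0,0,0],[0,0,0,-0.3,0,0,0],[0,0,0,-0.36,0,0,0],[0,0,0,-0.38,0,0,0]], grip_force=40)

```text
time: 8.83
ee_pos: [0.4854, 0.0226, 0.0447]
ee_rot: [-0.573, 0.82, 0.001, 0.001]
ft_force: [-0.7, 0.1, -2.3]
width: 0.0192
finger_force: 78.5
```

Request:
play_rows(increments=[[0,0,0,-0.01,0,0,0],[0,0,0,-0.02,0,0,0],[0,0,0,-0.03,0,0,0],[0,0,0,-0.03,0,0,0],[0,0,0,-0.03,0,0,0]])

```text
time: 9.25
ee_pos: [0.4871, 0.0225, 0.0406]
ee_rot: [-0.573, 0.82, 0.0, 0.002]
ft_force: [-0.0, 0.4, -1.7]
width: 0.0187
finger_force: 78.5
```

Request:
play_rows(increments=[[0,0,0,-0.005,0,0,0],[0,0,0,-0.01,0,0,0],[0,0,0,-0.015,0,0,0],[0,0,0,-0.02,0,0,0],[0,0,0,-0.02,0,0,0]])

```text
time: 9.67
ee_pos: [0.4862, 0.0226, 0.0357]
ee_rot: [-0.573, 0.82, 0.001, 0.002]
ft_force: [0.3, 1.3, -2.1]
width: 0.0188
finger_force: 78.5
```

Request:
play_rows(increments=[[0,0,0,-0.005,0,0,0],[0,0,0,-0.01,0,0,0],[0,0,0,-0.015,0,0,0],[0,0,0,-0.015,0,0,0],[0,0,0,-0.015,0,0,0]])

```text
time: 10.08
ee_pos: [0.4864, 0.0225, 0.0328]
ee_rot: [-0.573, 0.82, 0.001, 0.002]
ft_force: [0.4, -0.3, -1.6]
width: 0.0188
finger_force: 78.6
```

Request:
play_rows(increments=[[0,0,0,-0.003,0,0,0],[0,0,0,-0.006,0,0,0],[0,0,0,-0.01,0,0,0],[0,0,0,-0.01,0,0,0],[0,0,0,-0.01,0,0,0]])

```text
time: 10.5
ee_pos: [0.4866, 0.0226, 0.0312]
ee_rot: [-0.573, 0.82, 0.001, 0.002]
ft_force: [-0.0, 0.8, 2.4]
width: 0.0189
finger_force: 78.9
```

```bash
python3 - <<'E'
from h import *
s=monitor.state();print(s['ee_pos'],s['ft_force'],s['ft_torque'],s['finger_force'])
d=grab('wrist','w4.png')
E
```

```text
[0.4866 0.0226 0.0312] [-0.039   0.8149  2.4317] [ 0.2176  0.1246 -0.0517] 78.91649007797241
```

View pics/w4.png

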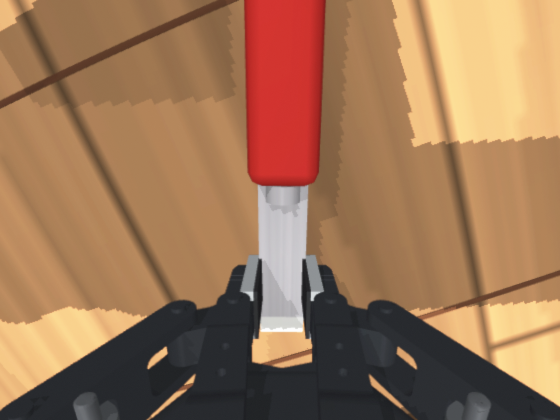

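The chisel is on the bench (about +4 N) and still straight in the fingers. I'll let go, rise and look.

Request:
play_rows(increments=[[0.3,0,0,0,0,0,0],[0.4,0,0,0,0,0,0],[0.5,0,0,0,0,0,0],[0.6,0,0,0,0,0,0],[0.6,0,0,0,0,0,0]])

```text
time: 10.97
ee_pos: [0.4864, 0.0225, 0.0308]
ee_rot: [-0.573, 0.82, 0.001, 0.002]
ft_force: [0.5, 0.0, 0.2]
width: 0.0513
finger_force: 0.0
```

Request:
play_rows(increments=[[0.6,0,0,0,0,0,0],[0.6,0,0,0,0,0,0],[0.6,0,0,0.04,0,0,0],[0.6,0,0,0.12,0,0,0],[0.6,0,0,0.2,0,0,0]])

```text
time: 11.38
ee_pos: [0.4856, 0.0226, 0.0712]
ee_rot: [-0.573, 0.82, 0.001, 0.001]
ft_force: [1.0, 0.3, -0.1]
width: 0.051
finger_force: 0.0
```

Request:
play_rows(increments=[[0.8,-0.03,-0.1,0.1,0,0,0],[0.8,-0.06,-0.2,0.2,0,0,0],[0.8,-0.1,-0.3,0.3,0,0,0],[0.8,-0.14,-0.4,0.4,0,0,0],[0.8,-0.175,-0.48,0.45,0,0,0]])

```text
time: 11.8
ee_pos: [0.4523, -0.075, 0.1641]
ee_rot: [-0.573, 0.82, -0.001, 0.003]
ft_force: [0.7, -0.0, 0.8]
width: 0.0683
finger_force: 0.0
```

Request:
play_rows(increments=[[0.8,0,0,0,0,0,0],[0.8,0,0,0,0,0,0],[0.8,0,0,0,0,0,0],[0.8,0,0,0,0,0,0],[0.8,0,0,0,0,0,0]])

```text
time: 12.22
ee_pos: [0.4509, -0.0725, 0.1599]
ee_rot: [-0.573, 0.819, 0.001, 0.001]
ft_force: [-0.1, -0.4, -0.4]
width: 0.0687
finger_force: 0.0
```

```bash
python3 - <<'E'
from h import *
import pickle
s=monitor.state();print(s['time'],s['ee_pos'],s['ft_force'],s['width'])
D={n:grab(n,n+'5.png') for n in('side','top','wrist')};pickle.dump(D,open('d5.pkl','wb'))
for n in D:
    im=cv2.cvtColor(D[n]['img'],cv2.COLOR_RGB2HSV);m=(((im[:,:,0]<6)|(im[:,:,0]>174))&(im[:,:,1]>190)&(im[:,:,2]>70)).astype(np.uint8)
    k,l,st,c=cv2.connectedComponentsWithStats(m)
    for i in range(1,k):
        if st[i,4]>80:
            ys,xs=np.where(l==i);r=cv2.minAreaRect(np.c_[xs,ys].astype(np.float32));bx=cv2.boxPoints(r);print(n,st[i],bx.ravel(),onz(D[n],bx,.024)[:,:2].ravel())
print(proj(D['wrist'],[[.55,-.01,.012],[.4657,-.0316,.024]]))
E
```

```text
12.2167 [ 0.4509 -0.0725  0.1599] [-0.0909 -0.4334 -0.3611] 0.0686666614776222
side [278 228  27  26 299] [276.5765 245.5059 299.0588 226.2353 305.8353 234.1412 283.353  253.4118] [ 0.4798 -0.0285  0.4462 -0.1226  0.4167 -0.1019  0.4509 -0.01  ]
top [461 152  35   5 105] [460.9409 155.4776 461.0943 151.6438 495.0799 153.0032 494.9265 156.8371] [ 0.7141 -0.6383  0.7269 -0.6392  0.7229 -0.7487  0.7102 -0.7478]
top [ 40 167  35   4 105] [ 40. 167.  74. 167.  74. 170.  40. 170.] [0.6608 0.7335 0.6624 0.6255 0.6525 0.6249 0.651  0.7329]
top [470 178  21   9 119] [469.056  179.808  489.6479 176.0641 490.832  182.576  470.24   186.32  ] [ 0.6336 -0.6619  0.6464 -0.7284  0.625  -0.7314  0.6121 -0.665 ]
top [ 44 192  22   8 128] [ 43.677  197.8452  44.1018 191.4735  65.4071 192.8938  64.9823 199.2655] [0.5602 0.7154 0.581  0.7154 0.5771 0.6479 0.5564 0.648 ]
top [466 218  28  17 441] [466. 218. 493. 218. 493. 234. 466. 234.] [ 0.5086 -0.6478  0.5095 -0.7337  0.458  -0.7314  0.4569 -0.646 ]
top [ 39 233  31  17 480] [ 39. 249.  39. 233.  69. 233.  69. 249.] [0.3963 0.7189 0.4471 0.7224 0.4478 0.6287 0.3968 0.6255]
top [473 371  30  22 401] [469.1695 386.9607 473.     371.     504.9592 378.6702 501.1286 394.6309] [-0.0138 -0.6354  0.0335 -0.6494  0.0131 -0.7454 -0.0339 -0.731 ]
top [ 26 395  19  17 263] [ 26. 395.  44. 395.  44. 411.  26. 411.] [-0.046   0.7228 -0.0465  0.6692 -0.0926  0.6652 -0.092   0.7186]
wrist [  48    0   66   42 1267] [ 45.9522  12.8832  55.0407  -8.7894 122.0885  19.3274 113.      41.    ] [ 0.5632 -0.2739  0.5496 -0.2839  0.5114 -0.2483  0.5245 -0.2377]
wrist [266 139  34   8 247] [266. 139. 299. 139. 299. 146. 266. 146.] [ 0.4429 -0.1309  0.4182 -0.122   0.42   -0.1168  0.4448 -0.1258]
wrist [ 265  154   36  110 3532] [265. 154. 300. 154. 300. 263. 265. 263.] [ 0.4478 -0.1201  0.4213 -0.1105  0.4527 -0.019   0.4822 -0.0297]
[[208.0759 295.8916]
 [281.6162 255.4833]]
```

View pics/wrist5.png

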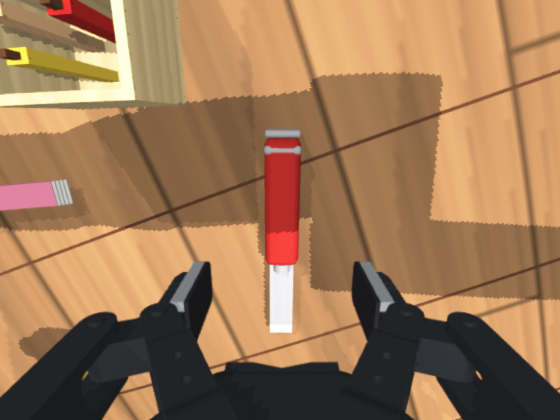

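The chisel lies flat and in line with the jaws: shoulder at row 263, butt at row 130, centred on column 282. The jaws are over the handle, about 51 mm behind the shoulder, so I'll go straight down, grip and lift.

Request:
play_rows(increments=[[0.7,0,0,-0.1,0,0,0],[0.7,0,0,-0.25,0,0,0],[0.7,0,0,-0.4,0,0,0],[0.7,0,0,-0.52,0,0,0],[0.7,0,0,-0.58,0,0,0]])

```text
time: 12.78
ee_pos: [0.449, -0.0724, 0.0418]
ee_rot: [-0.573, 0.82, 0.003, 0.0]
ft_force: [-0.6, 1.0, -0.3]
width: 0.0599
finger_force: 0.0
```

Request:
play_rows(increments=[[0.7,0,0,-0.04,0,0,0],[0.7,0,0,-0.07,0,0,0],[0.7,0,0,-0.07,0,0,0],[0,0,0,-0.07,0,0,0],[0,0,0,-0.07,0,0,0]], grip_force=60)

```text
time: 13.2
ee_pos: [0.4525, -0.0737, 0.0318]
ee_rot: [-0.573, 0.82, -0.0, 0.002]
ft_force: [-0.4, 0.9, -0.0]
width: 0.0368
finger_force: 0.0
```

Request:
play_rows(increments=[[0,0,0,0,0,0,0],[0,0,0,0,0,0,0],[0,0,0,0,0,0,0],[0,0,0,0,0,0,0],[0,0,0,0,0,0,0]])

```text
time: 13.62
ee_pos: [0.4526, -0.0738, 0.0321]
ee_rot: [-0.573, 0.82, -0.0, 0.003]
ft_force: [0.2, 0.1, 5.9]
width: 0.0283
finger_force: 61.1
```

Request:
play_rows(increments=[[0,0,0,0.03,0,0,0],[0,0,0,0.1,0,0,0],[0,0,0,0.2,0,0,0],[0,0,0,0.32,0,0,0],[0,0,0,0.44,0,0,0]])

```text
time: 14.03
ee_pos: [0.4501, -0.0731, 0.1193]
ee_rot: [-0.573, 0.82, 0.001, 0.001]
ft_force: [1.9, 0.8, -2.0]
width: 0.0287
finger_force: 60.1
```

Request:
play_rows(increments=[[0,0,0,0.13,0,0,0],[0,0,0,0.28,0,0,0],[0,0,0,0.43,0,0,0],[0,0,0,0.58,0,0,0],[0,0,0,0.7,0,0,0]])

```text
time: 14.45
ee_pos: [0.4512, -0.0734, 0.2612]
ee_rot: [-0.573, 0.82, -0.0, 0.002]
ft_force: [0.3, -0.2, -2.6]
width: 0.0286
finger_force: 60.2
```

Request:
play_rows(increments=[[0,0,0,0.08,0,0,0],[0,0,0,0.12,0,0,0],[0,0,0,0.14,0,0,0],[0,0,0,0.14,0,0,0],[0,0,0,0.14,0,0,0]])

```text
time: 14.87
ee_pos: [0.4506, -0.0732, 0.2856]
ee_rot: [-0.573, 0.82, 0.002, 0.001]
ft_force: [-0.4, 0.5, -3.8]
width: 0.0287
finger_force: 60.2
```

```bash
python3 - <<'E'
from h import *
plan(([.43,.29,.33],tilted(165.2,0)))
E
```

```text
3 calls of [-0.0343  0.6054  0.0741] [-0.0005 -0.0007  0.353 ]
```

Request:
play_rows(increments=[[0,0,0.05,0.01,0,0,0.03],[0,-0.005,0.13,0.02,0,0,0.08],[0,-0.01,0.23,0.03,0,0,0.14],[0,-0.02,0.34,0.045,0,0,0.2],[0,-0.026,0.454,0.056,0,0,0.265]])

```text
time: 15.28
ee_pos: [0.4449, 0.0181, 0.2962]
ee_rot: [0.731, -0.682, -0.002, -0.0]
ft_force: [0.3, -0.2, -3.2]
width: 0.0287
finger_force: 60.1
```

Request:
play_rows(increments=[[0,-0.005,0.09,0.01,0,0,0.053],[0,-0.01,0.18,0.022,0,0,0.106],[0,-0.015,0.27,0.033,0,0,0.159],[0,-0.02,0.36,0.045,0,0,0.212],[0,-0.026,0.454,0.056,0,0,0.265]])

```text
time: 15.7
ee_pos: [0.4398, 0.1088, 0.3074]
ee_rot: [0.856, -0.516, -0.003, -0.0]
ft_force: [0.7, -0.1, -0.8]
width: 0.0289
finger_force: 60.1
```

Request:
play_rows(increments=[[0,-0.005,0.09,0.01,0,0,0.053],[0,-0.01,0.18,0.022,0,0,0.106],[0,-0.015,0.27,0.033,0,0,0.159],[0,-0.02,0.36,0.045,0,0,0.212],[0,-0.026,0.454,0.056,0,0,0.265]])

```text
time: 16.12
ee_pos: [0.4347, 0.1995, 0.3185]
ee_rot: [0.945, -0.328, -0.003, 0.0]
ft_force: [0.9, 0.4, -2.4]
width: 0.0284
finger_force: 60.1
```

Request:
play_rows(increments=[[0,-0.005,0.11,0.01,0,0,0.065],[0,-0.01,0.22,0.022,0,0,0.13],[0,-0.015,0.32,0.035,0,0,0.19],[0,-0.02,0.4,0.05,0,0,0.235],[0,-0.026,0.454,0.056,0,0,0.265]])

```text
time: 16.53
ee_pos: [0.4298, 0.291, 0.3298]
ee_rot: [0.992, -0.126, -0.003, -0.0]
ft_force: [-0.2, -0.9, -1.6]
width: 0.0288
finger_force: 60.1
```

Request:
play_rows(increments=[[0,0,0,0,0,0,0],[0,0,0,0,0,0,0],[0,0,0,0,0,0,0],[0,0,0,0,0,0,0],[0,0,0,0,0,0,0]])

```text
time: 16.95
ee_pos: [0.4305, 0.289, 0.3313]
ee_rot: [0.992, -0.129, -0.002, -0.0]
ft_force: [0.1, 0.0, -2.7]
width: 0.0287
finger_force: 60.1
```

```bash
python3 - <<'E'
from h import *
import pickle
s=monitor.state();print(s['time'],s['q'],s['ee_pos'],s['ee_rot'],s['width'])
d=grab('wrist','w6.png');pickle.dump(d,open('d6.pkl','wb'));print(ray(d,[[280,210]])[0],d['mtx'])
E
```

```text
16.95 [ 0.465   0.0571 -0.1307  1.3857  0.0028 -2.4185] [0.4305 0.289  0.3313] [ 0.9917 -0.1287 -0.0019 -0.0004] 0.02874630719023016
[0.5028 0.2698 0.449 ] [[312.5401   0.     281.6076]
 [  0.     312.5401 212.6468]
 [  0.       0.       1.    ]]
```

Request:
play_rows(increments=[[0,0.05,0.1,0,0,0,0],[0,0.1,0.2,0,0,0,0],[0,0.15,0.3,0,0,0,0],[0,0.2,0.37,0,0,0,0],[0,0.2,0.4,0,0,0,0]])

```text
time: 17.42
ee_pos: [0.4724, 0.371, 0.3313]
ee_rot: [0.992, -0.128, -0.001, -0.001]
ft_force: [0.4, 0.8, -2.8]
width: 0.0286
finger_force: 60.2
```

Request:
play_rows(increments=[[0,0,0,0,0,0,0],[0,0,0,0,0,0,0],[0,0,0,0,0,0,0],[0,0,0,0,0,0,0],[0,0,0,0,0,0,0]])

```text
time: 17.83
ee_pos: [0.4703, 0.369, 0.332]
ee_rot: [0.992, -0.128, -0.002, -0.001]
ft_force: [1.0, -0.3, -2.7]
width: 0.0287
finger_force: 60.2
```

```bash
python3 - <<'E'
from h import *
import pickle
s=monitor.state();print(s['time'],s['q'],s['ee_pos'],s['ee_rot'],s['width'])
d=grab('wrist','w7.png');pickle.dump(d,open('d7.pkl','wb'));print(ray(d,[[280,210]])[0])
a=cv2.imread('pics/w6.png');b=cv2.imread('pics/w7.png')
cv2.imwrite('pics/w67.png',cv2.resize(np.vstack([a[:370],b[:370]]),(600,793))[:600] if 0 else cv2.resize(np.hstack([a[:400],b[:400]]),(800,286)))
E
```

```text
17.8333 [ 0.5559  0.2003  0.0347  1.4068  0.0031 -2.3283] [0.4703 0.369  0.332 ] [ 0.9917 -0.1283 -0.0016 -0.0007] 0.028678354875600824
[0.5425 0.3498 0.4498]
```

View pics/w67.png

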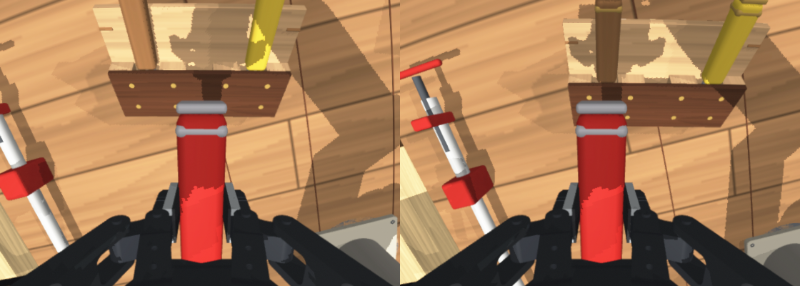

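Both wrist views show the rack squarely. In the first, the strip corners are at about (151,98), (408,101), (386,162) and (171,161) full-size pixels, with its brass screws visible, and the middle place is empty. I'll refine these by mask and triangulate.

```bash
python3 - <<'E'
from h import *
import pickle
W=[pickle.load(open(f,'rb')) for f in('d6.pkl','d7.pkl')]
Q=[np.array([(151,98),(407,101),(386,162),(171,161)]),np.array([(235,116),(485,120),(465,176),(245,164)])]
for d,q in zip(W,Q):
    im=d['img'];h=cv2.cvtColor(im,cv2.COLOR_RGB2HSV);print([h[int(y),int(x)] for x,y in (q+ (q.mean(0)-q)*.15)])
    m=np.zeros(im.shape[:2],np.uint8);cv2.fillConvexPoly(m,q.astype(np.int32),1)
    y=((h[:,:,0]>15)&(h[:,:,0]<32)&(h[:,:,2]>105)&(cv2.erode(m,np.ones((5,5)))>0)).astype(np.uint8)
    k,l,st,c=cv2.connectedComponentsWithStats(y);print('screws',[(round(c[i][0],1),round(c[i][1],1),st[i,4]) for i in range(1,k) if 3<st[i,4]<60])
    big=cv2.dilate(m,np.ones((25,25)))
    dk=((h[:,:,0]<13)&(h[:,:,1]>90)&(h[:,:,2]<112)&(h[:,:,2]>30)&(big>0)).astype(np.uint8)
    # top edge of strip: per column first dark pixel (run of 6)
    pts=[]
    for x in range(q[0][0]+4,q[1][0]-4,4):
        col=dk[80:150,x]
        for i in range(60):
            if col[i:i+6].all(): pts.append((x,80+i));break
    print(pts)
E
```

```text
[array([ 11, 148, 102], dtype=uint8), array([ 11, 145, 100], dtype=uint8), array([ 10, 144, 113], dtype=uint8), array([ 10, 149, 123], dtype=uint8)]
screws [(np.float64(184.3), np.float64(119.5), np.int32(46)), (np.float64(242.4), np.float64(119.5), np.int32(49)), (np.float64(315.6), np.float64(119.9), np.int32(46)), (np.float64(373.9), np.float64(120.5), np.int32(46)), (np.float64(193.6), np.float64(148.5), np.int32(39)), (np.float64(244.8), np.float64(148.4), np.int32(21)), (np.float64(364.7), np.float64(149.4), np.int32(38))]
[(155, 99), (159, 99), (163, 99), (167, 99), (171, 99), (175, 99), (179, 99), (183, 99), (187, 98), (191, 99), (195, 98), (199, 98), (203, 98), (207, 98), (211, 98), (215, 97), (219, 98), (223, 99), (227, 98), (231, 99), (235, 104), (239, 104), (243, 104), (247, 99), (251, 104), (255, 104), (259, 104), (263, 104), (267, 98), (271, 98), (275, 98), (279, 99), (283, 99), (287, 99), (291, 99), (295, 99), (299, 99), (303, 99), (307, 99), (311, 99), (315, 99), (319, 99), (323, 99), (327, 99), (331, 99), (335, 99), (339, 99), (343, 99), (347, 99), (351, 100), (355, 
[... 704 characters left out ...]
16), (251, 116), (255, 116), (259, 116), (263, 116), (267, 116), (271, 116), (275, 116), (279, 116), (283, 116), (287, 116), (291, 116), (295, 116), (299, 116), (303, 116), (307, 116), (311, 116), (315, 116), (319, 117), (323, 117), (327, 117), (331, 117), (335, 117), (339, 117), (343, 117), (347, 116), (351, 117), (355, 117), (359, 116), (363, 117), (367, 117), (371, 117), (375, 117), (379, 117), (383, 117), (387, 117), (391, 117), (395, 118), (399, 118), (403, 118), (407, 118), (411, 118), (415, 118), (419, 118), (423, 118), (427, 118), (431, 119), (435, 119), (439, 119), (443, 119), (447, 119), (451, 118), (455, 118), (459, 119), (463, 119), (467, 119), (471, 119), (475, 119), (479, 119)]
```

```bash
python3 - <<'E'
from h import *
import pickle
a,b=[pickle.load(open(f,'rb')) for f in('d6.pkl','d7.pkl')]
T=pickle.load(open('d0.pkl','rb'))
u=[(184.3,119.5),(242.4,119.5),(315.6,119.9),(373.9,120.5),(244.8,148.4),(364.7,149.4)];v=[(264.6,136.1),(322,136.3),(393.5,137.4),(449.7,138.1),(318,163.6),(433.5,164.8)]
P=tri(a,u,b,v);print(P)
t=[(125+(x-420)/3,155+y/3) for x,y in((473,155),(533,172),(609,193),(669,210),(532,205),(664,243))]
s=[(140+x/3,240+y/3) for x,y in ((144,331),(204,270),(273,199),(325,145),(239,312),(357,186))]
for n,q in(('top',t),('side',s)):
    print(n,'reproj',(proj(T[n],P[:,:3])-q).mean(0)); print(tri(T[n],q,a,u)[:,:])
print('t+s',tri(T['top'],t,T['side'],s))
yv=P[3,:3]-P[0,:3];print('yaw',np.degrees(np.arctan2(-yv[0]*-1,-yv[1]*-1)),np.linalg.norm(yv),yv)
# assume yaw from yv, slope 40: rack frame
y=-yv/np.linalg.norm(yv);y[2]=0;y/=np.linalg.norm(y);x=np.cross(y,Z);U=np.cos(np.radians(40))*x+np.sin(np.radians(40))*Z;n=np.cross(U,y)
print('az x',np.degrees(np.arctan2(x[1],x[0])))
sl=(P[[1,3],:3]-P[[4,5],:3]).mean(0);print('slope vec',sl,np.linalg.norm(sl),sl@U,sl@n)
c=P[:4,:3].mean(0)
for d,uv in((a,[(183,98.7),(379,100)]),(b,[(275,116),(459,118.7)])):
    C,V=ray(d,uv);X=C+V*(((c-C)@n)/(V@n))[:,None];print('edge up from upper screws',(X-c)@U,X.mean(0))
print('screw ctr',c)
E
```

```text
[[0.5273 0.3739 0.0945 0.0001]
 [0.5109 0.3123 0.0937 0.0003]
 [0.4901 0.235  0.0942 0.0001]
 [0.4737 0.1731 0.0943 0.0003]
 [0.4788 0.3217 0.072  0.0002]
 [0.4405 0.1821 0.0653 0.0001]]
top reproj [-0.1043  0.1081]
[[0.5274 0.3728 0.0979 0.0007]
 [0.5109 0.312  0.096  0.0004]
 [0.4903 0.2349 0.0937 0.0006]
 [0.4737 0.1732 0.0945 0.0002]
 [0.4787 0.3227 0.0616 0.0016]
 [0.4408 0.1825 0.0671 0.0001]]
side reproj [-0.9404 -0.5556]
[[0.5267 0.3739 0.0931 0.0016]
 [0.5099 0.3119 0.0924 0.0021]
 [0.4894 0.2341 0.0906 0.0015]
 [0.4727 0.1713 0.09   0.0015]
 [0.4772 0.3218 0.0655 0.0027]
 [0.4395 0.1808 0.0614 0.0009]]
t+s [[0.5271 0.3739 0.0929 0.0023]
 [0.51   0.3122 0.0934 0.0028]
 [0.4895 0.2347 0.0922 0.0025]
 [0.4726 0.1729 0.0935 0.0026]
 [0.4779 0.3209 0.0641 0.0028]
 [0.4397 0.1825 0.0647 0.0025]]
yaw -165.03736151023955 0.20783954562609988 [-0.0537 -0.2008 -0.0002]
az x -14.962638489760451
slope vec [ 0.0326 -0.0092  0.0254] 0.04235505453041916 0.04228694418811555 -0.0023598709869058834
edge up from upper screws [0.0271 0.0267] [0.5199 0.2662 0.1115]
edge up from upper screws [0.0281 0.0279] [0.52   0.2634 0.1122]
screw ctr [0.5005 0.2736 0.0942]
```

```bash
cat > rk.py <<'E'
from h import *
yaw=-14.9; x=az(yaw); U=np.cos(np.radians(40))*x+np.sin(np.radians(40))*Z; n=-np.sin(np.radians(40))*x+np.cos(np.radians(40))*Z
place=np.array([.5385,.2635,.087]); R=tilted(180+yaw,-40)
def tcp(s,h): return place+(.012+.0201+h)*n+(.0515+s)*U
E
python3 - <<'E'
from rk import *
print(R.as_matrix(),U,n,tcp(.1,.06),tcp(.1,.001),tcp(0,.001))
plan((tcp(.1,.07),R),(tcp(.1,.001),R),(tcp(.03,.001),R))
E
```

```text
[[ 0.7403 -0.2571  0.6212]
 [-0.197  -0.9664 -0.1653]
 [ 0.6428  0.     -0.766 ]] [ 0.7403 -0.197   0.6428] [-0.6212  0.1653  0.766 ] [0.5934 0.2489 0.2549] [0.6301 0.2391 0.2097] [0.5561 0.2588 0.1455]
2 calls of [ 0.2921 -0.2965 -0.1735] [-0.0574 -0.2157 -0.0009]
1 calls of [ 0.2143 -0.057  -0.2643] [0. 0. 0.]
1 calls of [-0.2591  0.0689 -0.225 ] [0. 0. 0.]
```

Request:
play_rows(increments=[[0,0.03,-0.03,-0.01,-0.005,-0.02,0],[0,0.08,-0.08,-0.04,-0.015,-0.06,0],[0,0.14,-0.14,-0.08,-0.028,-0.105,0],[0,0.215,-0.215,-0.125,-0.042,-0.16,0],[0,0.292,-0.296,-0.173,-0.057,-0.216,0]])

```text
time: 18.3
ee_pos: [0.5298, 0.3101, 0.2979]
ee_rot: [0.976, -0.126, 0.174, 0.022]
ft_force: [1.2, 0.7, -2.7]
width: 0.0288
finger_force: 60.2
```

Request:
play_rows(increments=[[0,0.07,-0.07,-0.04,-0.013,-0.05,0],[0,0.14,-0.14,-0.08,-0.028,-0.105,0],[0,0.21,-0.21,-0.125,-0.042,-0.155,0],[0,0.26,-0.265,-0.155,-0.05,-0.195,0],[0,0.292,-0.296,-0.173,-0.057,-0.216,0]])

```text
time: 18.72
ee_pos: [0.5853, 0.2492, 0.2599]
ee_rot: [0.932, -0.12, 0.339, 0.045]
ft_force: [-1.1, 0.3, -3.2]
width: 0.0288
finger_force: 60.3
```

Request:
play_rows(increments=[[0,0,0,0,0,0,0],[0,0,0,0,0,0,0],[0,0,0,0,0,0,0],[0,0,0,0,0,0,0],[0,0,0,0,0,0,0]])

```text
time: 19.13
ee_pos: [0.5882, 0.2521, 0.264]
ee_rot: [0.932, -0.12, 0.34, 0.043]
ft_force: [0.5, 0.1, -1.7]
width: 0.0285
finger_force: 60.2
```

```bash
python3 - <<'E'
from rk import *
s=monitor.state();print(s['time'],s['q'],s['ee_pos'],tcp(.1,.07),s['ft_force'],s['ft_torque'],s['width'])
plan((tcp(.1,.02),R),(tcp(.1,.002),R))
import pickle
D={k:grab(k,k+'8.png') for k in('top','side','wrist')};pickle.dump(D,open('d8.pkl','wb'))
# handle in each view, colour mask, against prediction
t=np.array(s['ee_pos']);Q=Ro.from_quat(s['ee_rot']).as_matrix();sh=t+Q@[-.0515,0,.0201];bu=sh+Q@[.12,0,0]
for k in D:
    h=cv2.cvtColor(D[k]['img'],cv2.COLOR_RGB2HSV);m=(((h[:,:,0]<6)|(h[:,:,0]>174))&(h[:,:,1]>170)&(h[:,:,2]>60)).astype(np.uint8)
    pp=proj(D[k],[sh,bu,sh-Q@[.08,0,0]]);print(k,'pred shoulder,butt,edge',pp.ravel())
    kk,l,st,c=cv2.connectedComponentsWithStats(m)
    for i in range(1,kk):
        if st[i,4]>60 and np.linalg.norm(c[i]-pp[:2].mean(0))<60: print('  ',cv2.boxPoints(cv2.minAreaRect(np.argwhere(l==i)[:,::-1].astype(np.float32))).ravel())
E
```

```text
19.1333 [ 0.4846  0.0376 -0.4642  0.5125 -0.4484 -2.5306] [0.5882 0.2521 0.264 ] [0.5872 0.2505 0.2626] [ 0.5326  0.1459 -1.7426] [0.1962 0.8365 0.0135] 0.028526578724735588
1 calls of [ 0.1506 -0.0493 -0.1983] [-0.0007  0.0011 -0.0026]
1 calls of [ 0.0559 -0.0149 -0.0689] [0. 0. 0.]
top pred shoulder,butt,edge [169.5714 190.2206 171.3126 151.8654 168.4976 213.1172]
   [164. 161. 176. 161. 176. 181. 164. 181.]
side pred shoulder,butt,edge [192.1544 275.2569 157.4837 233.3099 214.6256 302.2866]
   [190. 196. 198. 196. 198. 204. 190. 204.]
   [159.9016 246.082  170.8197 236.9836 181.4754 249.7705 170.5574 258.8689]
   [178.8923 268.8615 189.6231 260.5154 198.5077 271.9385 187.7769 280.2846]
wrist pred shoulder,butt,edge [281.1322 359.4887 281.396  131.6413 281.021  459.9577]
   [248. 190. 316. 190. 316. 367. 248. 367.]
```

Request:
play_rows(increments=[[0,0.02,-0.007,-0.03,0,0,0],[0,0.06,-0.02,-0.08,0,0,-0.002],[0,0.1,-0.033,-0.14,0,0.001,-0.003],[0,0.135,-0.044,-0.18,0,0.001,-0.003],[0,0.15,-0.049,-0.198,0,0.001,-0.003]])

```text
time: 19.7
ee_pos: [0.6174, 0.2408, 0.2206]
ee_rot: [0.932, -0.122, 0.337, 0.045]
ft_force: [0.9, -0.8, -2.6]
width: 0.0288
finger_force: 60.3
```

Request:
play_rows(increments=[[0,0.015,-0.004,-0.02,0,0,0],[0,0.03,-0.008,-0.04,0,0,0],[0,0.05,-0.013,-0.06,0,0,0],[0,0.056,-0.015,-0.068,0,0,0],[0,0.056,-0.015,-0.068,0,0,0]])

```text
time: 20.12
ee_pos: [0.6287, 0.2384, 0.2089]
ee_rot: [0.932, -0.122, 0.338, 0.045]
ft_force: [-0.6, -0.6, -2.6]
width: 0.0287
finger_force: 60.3
```

Request:
play_rows(increments=[[0,0,0,0,0,0,0],[0,0,0,0,0,0,0],[0,0,0,0,0,0,0],[0,0,0,0,0,0,0],[0,0,0,0,0,0,0]])

```text
time: 20.53
ee_pos: [0.6286, 0.2387, 0.2096]
ee_rot: [0.932, -0.122, 0.339, 0.044]
ft_force: [-0.4, 1.3, -2.0]
width: 0.0282
finger_force: 60.3
```

```bash
python3 - <<'E'
from rk import *
s=monitor.state();print(s['time'],s['q'],s['ee_pos'],tcp(.1,.002),s['ft_force'],s['ft_torque'],s['width'])
plan((tcp(.08,.001),R),(tcp(.05,.001),R),(tcp(.007,.001),R))
E
```

```text
20.5333 [ 0.4288  0.1398 -0.4802  0.3772 -0.421  -2.5777] [0.6286 0.2387 0.2096] [0.6295 0.2393 0.2105] [-0.4253  1.2615 -2.0257] [ 0.2229  0.8811 -0.0462] 0.028220282148805412
1 calls of [-0.0668  0.022  -0.0637] [-0.0001 -0.0006  0.0006]
1 calls of [-0.111   0.0295 -0.0964] [0. 0. 0.]
1 calls of [-0.1592  0.0423 -0.1382] [0. 0. 0.]
```

Request:
play_rows(increments=[[0,-0.015,0.005,-0.015,0,0,0],[0,-0.035,0.011,-0.033,0,0,0],[0,-0.05,0.016,-0.048,0,0,0],[0,-0.067,0.021,-0.063,0,0,0],[0,-0.067,0.021,-0.063,0,0,0]])

```text
time: 20.95
ee_pos: [0.6142, 0.2428, 0.1957]
ee_rot: [0.932, -0.122, 0.338, 0.045]
ft_force: [-0.2, -0.8, -2.5]
width: 0.0283
finger_force: 60.3
```

Request:
play_rows(increments=[[0,-0.022,0.006,-0.019,0,0,0],[0,-0.044,0.012,-0.038,0,0,0],[0,-0.066,0.018,-0.057,0,0,0],[0,-0.088,0.023,-0.077,0,0,0],[0,-0.111,0.029,-0.096,0,0,0]])

```text
time: 21.37
ee_pos: [0.6088, 0.2453, 0.1966]
ee_rot: [0.923, -0.131, 0.359, 0.048]
ft_force: [19.9, -22.3, 26.2]
width: 0.0287
finger_force: 61.1
```

```bash
python3 - <<'E'
from rk import *
s=monitor.state();f=np.array(s['ft_force']);print(s['time'],s['ee_pos'],f,'U',f@U,'n',f@n,s['ft_torque'],s['width'])
plan((tcp(.03,.001),R),(tcp(.007,.001),R))
E
```

```text
21.3667 [0.6088 0.2453 0.1966] [ 19.9461 -22.3328  26.1878] U 35.998085686381394 n 3.979779033392779 [-5.305  -6.4416 -1.8468] 0.0286713122872398
1 calls of [-0.1528  0.0383 -0.1594] [0.0036 0.0278 0.013 ]
1 calls of [-0.0851  0.0227 -0.0739] [0. 0. 0.]
```

Request:
play_rows(increments=[[0,0.06,-0.015,0.05,0,0,0],[0,0.12,-0.032,0.104,0,0,0],[0,0.17,-0.047,0.15,0,0,0],[0,0.178,-0.05,0.159,0,0,0],[0,0.178,-0.05,0.159,0,0,0]])

```text
time: 21.78
ee_pos: [0.6294, 0.2386, 0.2101]
ee_rot: [0.932, -0.123, 0.339, 0.044]
ft_force: [0.2, 1.2, -1.9]
width: 0.0285
finger_force: 60.4
```

```bash
python3 - <<'E'
from rk import *
import pickle
s=monitor.state();f=np.array(s['ft_force']);t=np.array(s['ee_pos']);print(s['time'],t,s['ee_rot'],f,s['width'])
r=np.array([.6088,.2453,.1966])-tcp(0,0);print('jam at s,h,y',r@U,r@n,r@np.cross(Z,x))
D={k:grab(k,k+'9.png') for k in('top','side','wrist')};pickle.dump(D,open('d9.pkl','wb'))
Q=Ro.from_quat(s['ee_rot']).as_matrix();sh=t+Q@[-.0515,0,.0201];bu=sh+Q@[.12,0,0]
print('pred sh',sh,'edge',sh-Q@[.08,0,0])
for k in D:
    h=cv2.cvtColor(D[k]['img'],cv2.COLOR_RGB2HSV);m=(((h[:,:,0]<6)|(h[:,:,0]>174))&(h[:,:,1]>170)&(h[:,:,2]>60)).astype(np.uint8)
    pp=proj(D[k],[sh,bu,sh-Q@[.08,0,0]]);print(k,'pred shoulder,butt,edge',pp.ravel())
    kk,l,st,c=cv2.connectedComponentsWithStats(m)
    for i in range(1,kk):
        if st[i,4]>30 and np.linalg.norm(c[i]-pp[:2].mean(0))<60: print('  ',cv2.boxPoints(cv2.minAreaRect(np.argwhere(l==i)[:,::-1].astype(np.float32))).ravel())
    # steel: low saturation pixels near predicted blade
    M=np.zeros(m.shape,np.uint8);cv2.line(M,tuple(pp[0].astype(int)),tuple(pp[2].astype(int)),1,13)
    g=((h[:,:,1]<60)&(h[:,:,2]>90)&(M>0)).astype(np.uint8);a=np.argwhere(g)[:,::-1]
    if len(a)>10: print('  steel',len(a),cv2.boxPoints(cv2.minAreaRect(a.astype(np.float32))).ravel())
E
```

```text
21.7833 [0.6294 0.2386 0.2101] [ 0.9317 -0.1227  0.339   0.0442] [ 0.246   1.2094 -1.8831] 0.02845824653988034
jam at s,h,y 0.07457664759779221 0.0051817704114423685 0.0004883907151269205
pred sh [0.6037 0.2455 0.1616] edge [0.5445 0.2614 0.1102]
top pred shoulder,butt,edge [179.9816 178.9053 182.4872 141.9256 178.4479 201.1046]
   [174.1188 168.8119 176.0099 149.901  187.     151.     185.1089 169.9109]
  steel 76 [175.2154 199.2769 176.9846 185.1231 184.     186.     182.2308 200.1538]
side pred shoulder,butt,edge [183.0701 277.8307 150.4483 238.3261 204.274  303.3564]
   [153.0941 250.7765 163.3059 242.0235 173.3294 253.7176 163.1176 262.4706]
   [170.5 272.5 179.  264.  189.  274.  180.5 282.5]
  steel 272 [181.6436 282.5644 188.6683 276.8169 208.3168 300.8317 201.2921 306.5792]
wrist pred shoulder,butt,edge [280.0146 356.0374 280.562  125.6797 279.7952 457.1887]
   [247. 367. 247. 189. 316. 189. 316. 367.]
```

```bash
python3 - <<'E'
from rk import *
plan((tcp(.095,.005),R),(tcp(.07,.005),R),(tcp(.05,.005),R))
E
```

```text
1 calls of [-0.0157  0.0119  0.0113] [ 0.0008 -0.0029  0.0003]
1 calls of [-0.0925  0.0246 -0.0803] [0. 0. 0.]
1 calls of [-0.074   0.0197 -0.0643] [0. 0. 0.]
```

Request:
play_rows(increments=[[0,-0.005,0.004,0.004,0,0,0],[0,-0.01,0.008,0.008,0,-0.002,0],[0,-0.016,0.012,0.011,0,-0.003,0],[0,-0.016,0.012,0.011,0,-0.003,0],[0,-0.016,0.012,0.011,0,-0.003,0]])

```text
time: 22.35
ee_pos: [0.6251, 0.2412, 0.2114]
ee_rot: [0.931, -0.122, 0.341, 0.044]
ft_force: [0.3, 0.2, -2.0]
width: 0.0286
finger_force: 60.4
```

Request:
play_rows(increments=[[0,-0.02,0.005,-0.017,0,0,0],[0,-0.04,0.011,-0.035,0,0,0],[0,-0.06,0.016,-0.052,0,0,0],[0,-0.08,0.021,-0.069,0,0,0],[0,-0.092,0.024,-0.08,0,0,0]])

```text
time: 22.77
ee_pos: [0.6058, 0.2457, 0.1943]
ee_rot: [0.931, -0.122, 0.34, 0.045]
ft_force: [-0.5, -0.1, -2.5]
width: 0.0288
finger_force: 60.4
```

```bash
python3 - <<'E'
from rk import *
s=monitor.state();f=np.array(s['ft_force']);t=np.array(s['ee_pos']);r=t-tcp(0,0);print(s['time'],t,s['ee_rot'],f,'s,h,y',r@U,r@n,r@np.cross(Z,x),'fU,fn',f@U,f@n)
plan((tcp(.05,.005),R),(tcp(.007,.005),R))
E
```

```text
22.7667 [0.6058 0.2457 0.1943] [ 0.9314 -0.1221  0.3399  0.0447] [-0.5181 -0.0916 -2.4818] s,h,y 0.07077419713237569 0.005324162369931078 6.45253299458472e-05 fU,fn -1.9607978893236204 -1.59443877798401
1 calls of [-0.076   0.0199 -0.068 ] [0.0005 0.0011 0.0004]
1 calls of [-0.1592  0.0423 -0.1382] [0. 0. 0.]
```

No jam this time, already past the point where it stopped before. I'll carry on down the slope in steps.

Request:
play_rows(increments=[[0,-0.015,0.004,-0.013,0,0,0],[0,-0.03,0.008,-0.027,0,0,0],[0,-0.045,0.012,-0.04,0,0,0],[0,-0.06,0.016,-0.053,0,0,0],[0,-0.075,0.02,-0.067,0,0,0]])

```text
time: 23.18
ee_pos: [0.5918, 0.2499, 0.182]
ee_rot: [0.931, -0.122, 0.341, 0.044]
ft_force: [-1.4, 0.4, -2.4]
width: 0.0282
finger_force: 60.4
```

Request:
play_rows(increments=[[0,-0.015,0.004,-0.013,0,0,0],[0,-0.03,0.008,-0.026,0,0,0],[0,-0.045,0.012,-0.039,0,0,0],[0,-0.06,0.016,-0.052,0,0,0],[0,-0.075,0.02,-0.065,0,0,0]])

```text
time: 23.6
ee_pos: [0.5767, 0.2538, 0.1688]
ee_rot: [0.931, -0.122, 0.341, 0.044]
ft_force: [-0.1, -0.5, -2.0]
width: 0.0285
finger_force: 60.4
```

```bash
python3 - <<'E'
from rk import *
s=monitor.state();f=np.array(s['ft_force']);t=np.array(s['ee_pos']);r=t-tcp(0,0);print(s['time'],t,s['ee_rot'],f,'s,h,y',r@U,r@n,r@np.cross(Z,x),'fU,fn',f@U,f@n)
plan((tcp(.012,.004),R))
E
```

```text
23.6 [0.5767 0.2538 0.1688] [ 0.9311 -0.1224  0.3407  0.0444] [-0.1256 -0.4525 -1.983 ] s,h,y 0.031324437400349035 0.005243803048193185 0.00047123297977893775 fU,fn -1.2784404783407266 -1.5158513586469404
1 calls of [-0.0683  0.0157 -0.0669] [0.     0.0022 0.0007]
```

Request:
play_rows(increments=[[0,-0.015,0.004,-0.013,0,0,0],[0,-0.03,0.008,-0.026,0,0,0],[0,-0.045,0.012,-0.039,0,0,0],[0,-0.06,0.016,-0.052,0,0,0],[0,-0.075,0.02,-0.065,0,0,0]])

```text
time: 24.02
ee_pos: [0.5617, 0.2578, 0.1559]
ee_rot: [0.931, -0.122, 0.341, 0.044]
ft_force: [-0.0, 0.3, -2.6]
width: 0.0286
finger_force: 60.4
```

Request:
play_rows(increments=[[0,-0.004,0.001,-0.003,0,0,0],[0,-0.007,0.002,-0.006,0,0,0],[0,-0.011,0.003,-0.01,0,0,0],[0,-0.015,0.004,-0.013,0,0,0],[0,-0.015,0.004,-0.013,0,0,0]])

```text
time: 24.43
ee_pos: [0.559, 0.2586, 0.1534]
ee_rot: [0.931, -0.122, 0.341, 0.044]
ft_force: [0.4, 0.2, -2.0]
width: 0.0287
finger_force: 60.4
```

```bash
python3 - <<'E'
from rk import *
s=monitor.state();f=np.array(s['ft_force']);t=np.array(s['ee_pos']);r=t-tcp(0,0);print(s['time'],t,s['ee_rot'],f,'s,h,y',r@U,r@n,r@np.cross(Z,x),'fU,fn',f@U,f@n)
E
```

```text
24.4333 [0.559  0.2586 0.1534] [ 0.9311 -0.1224  0.3407  0.0443] [ 0.4399  0.2241 -2.0266] s,h,y 0.00733400807392109 0.005262571224699094 0.0004889739330215361 fU,fn -1.0211406063749693 -1.7886535698828279
```

Request:
play_rows(increments=[[0,0.003,-0.001,-0.004,0,0,0],[0,0.006,-0.002,-0.008,0,0,0],[0,0.006,-0.002,-0.008,0,0,0],[0,0.006,-0.002,-0.008,0,0,0],[0,0.006,-0.002,-0.008,0,0,0]])

```text
time: 24.85
ee_pos: [0.5604, 0.2583, 0.1525]
ee_rot: [0.931, -0.122, 0.341, 0.044]
ft_force: [-4.3, 0.6, 4.5]
width: 0.0288
finger_force: 61.4
```

Request:
play_rows(increments=[[0,0.003,-0.001,-0.004,0,0,0],[0,0.003,-0.001,-0.004,0,0,0],[0,0.003,-0.001,-0.004,0,0,0],[0,0.003,-0.001,-0.004,0,0,0],[0,0.003,-0.001,-0.004,0,0,0]])

```text
time: 25.27
ee_pos: [0.5611, 0.258, 0.1522]
ee_rot: [0.931, -0.122, 0.341, 0.044]
ft_force: [-6.7, -0.6, 6.6]
width: 0.0283
finger_force: 62.0
```

```bash
python3 - <<'E'
from rk import *
s=monitor.state();f=np.array(s['ft_force']);t=np.array(s['ee_pos']);r=t-tcp(0,0);print(s['time'],t,s['ee_rot'],f,'s,h,y',r@U,r@n,r@np.cross(Z,x),'fU,fn',f@U,f@n)
E
```

```text
25.2667 [0.5611 0.258  0.1522] [ 0.9309 -0.1224  0.3414  0.0444] [-6.719  -0.6485  6.6116] s,h,y 0.008200664706205636 0.002887561110628179 0.0005310706913531796 fU,fn -0.5964230186414632 9.13127898804644
```

Request:
play_rows(increments=[[0,-0.006,0.001,0.001,0,0,0],[0,-0.01,0.002,-0.002,0,0,0],[0,-0.014,0.003,-0.005,0,0,0],[0,-0.018,0.004,-0.009,0,0,0],[0,-0.018,0.004,-0.009,0,0,0]])

```text
time: 25.68
ee_pos: [0.5582, 0.2592, 0.1503]
ee_rot: [0.931, -0.123, 0.342, 0.044]
ft_force: [0.0, 0.3, 4.5]
width: 0.0285
finger_force: 61.2
```

Request:
play_rows(increments=[[0,-0.004,0.001,-0.003,0,0,0],[0,-0.007,0.002,-0.006,0,0,0],[0,-0.007,0.002,-0.006,0,0,0],[0,-0.007,0.002,-0.006,0,0,0],[0,-0.007,0.002,-0.006,0,0,0]])

```text
time: 26.1
ee_pos: [0.5561, 0.2595, 0.1484]
ee_rot: [0.931, -0.122, 0.341, 0.044]
ft_force: [-0.1, 0.7, 4.8]
width: 0.0287
finger_force: 61.2
```

```bash
python3 - <<'E'
from rk import *
s=monitor.state();f=np.array(s['ft_force']);t=np.array(s['ee_pos']);r=t-tcp(0,0);print(s['time'],t,s['ee_rot'],f,'s,h,y',r@U,r@n,r@np.cross(Z,x),'fU,fn',f@U,f@n)
E
```

```text
26.1 [0.5561 0.2595 0.1484] [ 0.931  -0.1225  0.341   0.0439] [-0.0704  0.7201  4.8084] s,h,y 0.0017907428886368216 0.0033319150290445384 0.0006824678347378566 fU,fn 2.8968209563777667 3.846260642631204
```

Request:
play_rows(increments=[[0,-0.004,0.001,-0.003,0,0,0],[0,-0.007,0.002,-0.006,0,0,0],[0,-0.007,0.002,-0.006,0,0,0],[0,-0.007,0.002,-0.006,0,0,0],[0,-0.007,0.002,-0.006,0,0,0]])

```text
time: 26.52
ee_pos: [0.5543, 0.2596, 0.1469]
ee_rot: [0.931, -0.122, 0.341, 0.044]
ft_force: [-0.3, -0.2, 4.0]
width: 0.0286
finger_force: 61.2
```

```bash
python3 - <<'E'
from rk import *
s=monitor.state();f=np.array(s['ft_force']);t=np.array(s['ee_pos']);r=t-tcp(0,0);print(s['time'],t,s['ee_rot'],f,'s,h,y',r@U,r@n,r@np.cross(Z,x),'fU,fn',f@U,f@n)
E
```

```text
26.5167 [0.5543 0.2596 0.1469] [ 0.9311 -0.1224  0.3407  0.0443] [-0.301  -0.2034  3.9673] s,h,y -0.0005233299475349756 0.003275698503714851 0.0002953320152905936 fU,fn 2.3673302991684393 3.1924546077441964
```

Request:
play_rows(increments=[[0,-0.004,0.001,-0.003,0,0,0],[0,-0.007,0.002,-0.006,0,0,0],[0,-0.007,0.002,-0.006,0,0,0],[0,-0.007,0.002,-0.006,0,0,0],[0,-0.007,0.002,-0.006,0,0,0]])

```text
time: 26.93
ee_pos: [0.554, 0.2597, 0.1467]
ee_rot: [0.931, -0.123, 0.342, 0.045]
ft_force: [1.8, -0.9, 7.4]
width: 0.0286
finger_force: 61.2
```

Request:
play_rows(increments=[[0,-0.004,0.001,-0.003,0,0,0],[0,-0.004,0.001,-0.003,0,0,0],[0,-0.004,0.001,-0.003,0,0,0],[0,-0.004,0.001,-0.003,0,0,0],[0,-0.004,0.001,-0.003,0,0,0]])

```text
time: 27.35
ee_pos: [0.5539, 0.2597, 0.1468]
ee_rot: [0.93, -0.123, 0.343, 0.045]
ft_force: [2.2, -2.0, 6.0]
width: 0.0283
finger_force: 61.0
```

```bash
python3 - <<'E'
from rk import *
s=monitor.state();f=np.array(s['ft_force']);t=np.array(s['ee_pos']);r=t-tcp(0,0);print(s['time'],t,s['ee_rot'],f,'s,h,y',r@U,r@n,r@np.cross(Z,x),'fU,fn',f@U,f@n)
E
```

```text
27.35 [0.5539 0.2597 0.1468] [ 0.9302 -0.1234  0.3427  0.0448] [ 2.1782 -2.008   5.9828] s,h,y -0.0009218543113925222 0.0035080029887159495 0.0002870560064875509 fU,fn 5.853728491732257 2.898172311631923
```

The shoulder is home against the strip: motion stopped and the force built up. I'll ease off, open and back out square to the bed.

Request:
play_rows(increments=[[0,0.007,-0.002,0.006,0,0,0],[0,0.007,-0.002,0.006,0,0,0],[0.4,0.007,-0.002,0.006,0,0,0],[0.6,0.007,-0.002,0.006,0,0,0],[0.65,0.007,-0.002,0.006,0,0,0]])

```text
time: 27.77
ee_pos: [0.552, 0.2589, 0.1443]
ee_rot: [0.932, -0.122, 0.339, 0.045]
ft_force: [-0.6, 0.2, -0.2]
width: 0.0553
finger_force: 0.0
```

Request:
play_rows(increments=[[0.65,0,0,0,0,0,0],[0.65,0,0,0,0,0,0],[0.65,0,0,0,0,0,0],[0.65,0,0,0,0,0,0],[0.65,0,0,0,0,0,0]])

```text
time: 28.18
ee_pos: [0.5535, 0.2597, 0.1462]
ee_rot: [0.931, -0.122, 0.341, 0.044]
ft_force: [0.9, -0.0, -0.4]
width: 0.0555
finger_force: 0.0
```

Request:
play_rows(increments=[[0.65,-0.02,0.005,0.025,0,0,0],[0.65,-0.06,0.016,0.075,0,0,0],[0.65,-0.12,0.032,0.15,0,0,0],[0.65,-0.2,0.053,0.25,0,0,0],[0.65,-0.28,0.075,0.35,0,0,0]])

```text
time: 28.6
ee_pos: [0.4965, 0.2744, 0.2167]
ee_rot: [0.931, -0.123, 0.34, 0.045]
ft_force: [0.3, 1.4, -0.9]
width: 0.0558
finger_force: 0.0
```

Request:
play_rows(increments=[[0.65,-0.06,0.016,0.15,0,0,0],[0.65,-0.12,0.032,0.3,0,0,0],[0.65,-0.2,0.05,0.45,0,0,0],[0.65,-0.25,0.05,0.55,0,0,0],[0.65,-0.25,0.05,0.55,0,0,0]])

```text
time: 29.02
ee_pos: [0.4483, 0.2868, 0.3336]
ee_rot: [0.93, -0.123, 0.344, 0.04]
ft_force: [-0.4, 0.2, 1.0]
width: 0.0554
finger_force: 0.0
```

Request:
play_rows(increments=[[0.65,0,-0.2,0,0,0,0],[0.65,0,-0.4,0,0,0,0],[0.65,0,-0.6,0,0,0,0],[0.65,0,-0.8,0,0,0,0],[0.65,0,-0.8,0,0,0,0]])

```text
time: 29.43
ee_pos: [0.4462, 0.1179, 0.3251]
ee_rot: [0.93, -0.127, 0.34, 0.047]
ft_force: [-0.3, 0.2, -0.3]
width: 0.0556
finger_force: 0.0
```

```bash
python3 - <<'E'
from rk import *
import pickle
s=monitor.state();print(s['time'],s['ee_pos'],s['ft_force'],s['width'])
D={k:grab(k,k+'10.png') for k in('top','side','wrist')};pickle.dump(D,open('d10.pkl','wb'))
pl=place+.0034*n-.001*U; yy=np.cross(Z,x)
top=[pl+.024*n+a*U+b*yy for a in(0,.12) for b in(-.015,.015)]
for k in D:
    h=cv2.cvtColor(D[k]['img'],cv2.COLOR_RGB2HSV);m=(((h[:,:,0]<7)|(h[:,:,0]>173))&(h[:,:,1]>170)&(h[:,:,2]>60)).astype(np.uint8)
    pp=proj(D[k],top);print(k,'pred face corners',pp.round(1).ravel())
    kk,l,st,c=cv2.connectedComponentsWithStats(m)
    for i in range(1,kk):
        if st[i,4]>30 and np.linalg.norm(c[i]-pp.mean(0))<60: print('  ',cv2.boxPoints(cv2.minAreaRect(np.argwhere(l==i)[:,::-1].astype(np.float32))).round(1).ravel())
E
```

```text
29.4333 [0.4462 0.1179 0.3251] [-0.2567  0.1715 -0.2662] 0.05563894229278389
top pred face corners [180.9 210.3 171.4 207.7 183.4 176.9 173.2 174.1]
   [171.8 208.5 174.  180.8 184.6 181.6 182.4 209.3]
side pred face corners [216.2 305.5 207.4 314.3 184.3 267.  174.9 275.4]
   [180.  283.6 189.8 275.3 216.9 307.1 207.1 315.5]
wrist pred face corners [153.7 295.  127.7 294.8 139.  191.  110.2 191.2]
   [114.7 200.3 146.7 196.7 147.6 204.5 115.6 208. ]
   [116.4 211.5 148.3 207.  160.6 293.3 128.7 297.9]
```

The handle lies where the home pose predicts in all three views, the other chisels weren't touched, and the arm is clear.

```bash
python3 -c "
from rig import hand_in
print(hand_in())"
```

```text
the job is handed in; nothing more can be done
None
```

The red chisel is in the rack's middle place, with its shoulder against the guard strip in the last camera views and the arm clear. The job is handed in at about 29.5 s, and no verdict was returned.

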